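# Empty a snug insert bin from the leaning organiser

## Robot

A 6-joint arm with a two-finger parallel gripper is mounted at the origin on the work surface. World frame = base frame: x ahead of the robot, y to its left, z up, the work surface at z = 0. Lengths are in m, angles in rad, forces in N, time in s.
With the tool pointing down it reaches from about 0.35 to 0.85 m from the base axis. Payload 8.1 kg.
Tool frame: the origin (TCP) lies on the centre line of the jaws, within the pads' length; the fingertips stand arm.finger_overhang ahead of it and the grasp point (between the pads) lies 5 mm behind it (arm.finger_overhang is the distance from the TCP to the fingertips, in m); z points along the fingers, y is the line along which they close (so a half turn about z gives the same grasp; the last joint's range is limited). The gripper opens to 93 mm and grips with 3 to 60 N. Pads are 15 mm wide; open, the fingers measure 128 mm over their backs; the gripper's body (75 mm by 188 mm) begins 65 mm behind the grasp point.
Start: joints at [-1.23, 0.13, 1.488, -0, 1.523, -0.085], TCP at [0.248, -0.546, 0.233] pointing down, gripper open.
Joint ranges: [-2.96, 2.96], [-0.89, 2.26], [0.02, 2.5], [-1.34, 4.48], [0, 2.73], [-2.66, 2.66]. Speed limits (rad/s): [2.39, 2.39, 2.79, 3.14, 3.14, 3.14].

## Interface

Orientations are given as a rotation vector (axis times angle).
In Python, from workcell import arm gives the robot as it stands.
- The arm moves only by the tool jog_arm, never from a script. Its argument "plan" is a list of rows, each a list of 5 numbers: the closure, from 0 (fully open) to 1 (shut), then the shift along the tool's x, y, z each as a share of 0.3 m, from -1 to 1, then the turn about the tool's z as a share of 2 pi rad, from -1 to 1. A call has 1 to 10 rows; each row is the pose to reach, as a shift and turn from the pose commanded when the call began, along the tool's axes at that moment, turning the shorter way round; what a row does not reach only later rows make up. A row lasts 1/10 s, in which the tool goes at most 50 mm and 8.59 degrees, less where a joint would pass 70% of its speed; a pose out of reach is approached as far as the arm can. A call with a number of a shift or a turn outside -1 to 1 is refused whole. A call with a gripper value outside its range is refused whole. The fingers move at their own pace and stop on an object; the grip force is fixed at half the most. Time passes only in rows, so rows that repeat a pose let the fingers close. It gives the time, the measured TCP pose, the force, the opening and the grip force at its end, in the units of the state.
- arm.get_state(): the state, without advancing time (a new reading comes with each control period).
- arm.capture(name): name is "scene" or "top" or "wrist"; returns the picture (480x640x3 uint8, red, green, blue); there is no depth.
- arm.camera_model(name): a dict with "fx", "fy", "cx", "cy" (pixels), "rvec" (rotation vector, rad) and "tvec" (3), from world to camera coordinates, as OpenCV has them. Camera axes: x right, y down, z forward; pixel columns grow to the right and rows downward; lengths in m; the calibration is good to about 2 mm. A picture is of the moment at which its call begins: read the wrist's pose just before it. camera_model takes no time and is no camera call; for the wrist camera it gives the pose at the moment of the call.
- arm.sign_off(): hands the job in; it is judged then, once.
Trained networks look in the newest picture that a camera, given by its name, has taken for a name from the list of things; names that differ only in an ending like _2 or _b are one class to them, and where a whole thing is asked for, a point or a joint stands for the part that bears it (a point fixed in the world has none). Each returns a list of dicts, best first, with "score" (0 to 1); they miss things now and then, are a little off and sometimes report something else, mostly with a low value. They report only what shows in the picture. A call takes as long as a camera call. They do not tell look-alikes from the thing itself.
- arm.silhouettes(thing, camera): "mask" (480x640 bool, what is visible of it) and "centre" ([column, row] in pixels, amid what is visible of it).
The state is a dict: "clock": time; "joint_pos": joint angles; "qd": joint speeds; "joint_efforts": joint torques, N m; "tcp_pos": TCP position; "ee_rot": TCP orientation; "force": force on the tool from outside, world axes, zero at the start; "wrist_torque": the same for the moment, N m; "opening": opening from 0.0 (shut) to 1.0 (fully open); "grasp_force": force on a finger pad.
Only numpy, scipy, OpenCV 4.12 (cv2) and the standard library are available. Lean on these libraries where they do the work, as an engineer would, in place of code of your own. Each camera call takes 0.05 s, during which the arm holds its last target. There are 200 camera calls.

## Task

Two chrome shutter knobs are in the insert bin with the red tab, which sits snugly in the leaning steel organiser. Draw that bin straight out along its sloping cell, without wrenching it and with the knobs still in it; then tip both knobs into the aluminium tray and stand the empty bin upright on the black rubber mat, setting it down gently. Leave everything else where it is.

Things in the scene. Friction and masses are not known exactly. Their poses are not given: they have to be found in the camera images.
- rack: dark steel foot of the organiser, 150 x 192 mm, fixed. Origin: centre of its underside on the table; z up; x points to its higher (far) side, y along the row of three cells.
- cells: row of three open grey cells along y, fixed on the foot. Origin: centre of the middle cell's floor. Its z axis, along which bins are drawn out, leans 26 degrees (0.45 rad) from vertical towards the rack's -x side. Each cell: 86 (x) x 58 (y) mm inside, 50 mm deep, walls 3 mm, centres 61 mm apart. Bins have 1 mm of play all round.
- bin_mid (a point): the bin with the RED tab, in any of the cells: centre of its box, 27.5 mm above its underside; z is the bin's up axis (the cell axis while in the cell). Grey box 84 (x) x 56 (y) x 55 (z) mm outside, open on top, walls 3 mm, about 0.18 kg. Knobs lie on the flat floor of the rear (-x) 33 mm; a ramp then rises 31 degrees to the low front lip at +x.
- bin_tab (a point): grip point of the red tab, 28 mm behind (-x) the bin's centre line, 80 mm above its underside; axes as the bin. The tab is an upright plate 28 (x) x 10 (y) mm, 45 to 100 mm above the underside: pinch it across y, the tool in line with the bin or leaning along the bin's x. Neighbouring tabs are 61 mm away in y.
- bin_lip (a point): middle of the bin's low front lip, 42 mm ahead (+x) of its centre and 33 mm above its underside; axes as the bin. The knobs run out over this lip when the bin is tipped 80 to 90 degrees or more towards its +x.
- knob_a_center (a point): first chrome shutter knob, a steel ball 18 mm across with a stub 8 mm across that ends 14 mm from the ball's centre, 30 g, loose in the red-tabbed bin; centre of the ball.
- knob_b_center (a point): second chrome shutter knob, same as the first; centre of the ball.
- tray: open aluminium tray, 180 (x) x 200 (y) x 35 (z) mm, walls and floor 4 mm, fixed, on the other side of the mat from the organiser. Origin: centre of its underside.
- mat: black rubber mat, 170 (x) x 150 (y) mm, 4 mm thick, fixed on the table. Origin: centre of its underside.
- blue_mid (a point): bystander: like bin with a BLUE tab in another cell, centre of its box; stays in its cell.
- yellow_mid (a point): bystander: like bin with a YELLOW tab in another cell, centre of its box; stays in its cell.
- gel_frame: bystander: square aluminium gel frame, 160 x 160 x 5 mm, lying flat at the side. Origin under its centre.
- filter: bystander: violet glass filter, 100 x 100 x 6 mm, lying flat. Origin under its centre.
- clamp: bystander: black iron pipe clamp, about 110 x 35 x 60 mm. Origin under its centre.
- tape: bystander: black roll 100 mm across, 48 mm high. Origin under its centre.
- driver: bystander: screwdriver lying flat.
Not all that is in view belongs to the job. Leave any orange or purple look-alike of the part that bears bin_mid alone. What is shaped like the rack but pink is not meant.

How it is judged:
By the outcome, as a careful person would: the job done as asked, in the order asked, and still so for the second after the job is handed in, with the robot touching nothing.
It also fails if it takes over 72 s, if anything falls off the work surface, if the arm or the gripper's body presses on something with over 40 N, if the wrist force passes 120 N, or if a joint passes its speed limit or range.

## Working session

There is one attempt and no reset: what is moved stays moved. The work goes in short steps, Python scripts to look and compute and a tool call to move; the robot and the scene stay as the last step left them, time stands still between calls to the robot, and variables do not carry over. Pictures are saved under pics/ and viewed, at most 10 in all, crops included, and the job is handed in when it is done.

Besides the shell and the picture viewer there is one more tool, called after ">>>" in YAML: its name, and indented under it one key for each argument. jog_arm: Moves the arm, as the interface text tells. Shift numbers are shares of 0.3 m and turn numbers shares of 2 pi rad, none past 1 either way. Its arguments: {"type":"object","properties":{"plan":{"type":"array"}},"required":["plan"]}

```bash
mkdir -p pics; python3 - <<'E'
from workcell import arm
import cv2,numpy as np
print(arm.finger_overhang, arm.get_state())
for c in ("scene","top"):
    im=arm.capture(c); cv2.imwrite(f"pics/{c}0.png",im[:,:,::-1]); print(c,arm.camera_model(c))
    for t in ("rack","cells","bin_tab","tray","mat","bin_mid"):
        for d in arm.silhouettes(t,c)[:4]: 
            ys,xs=np.nonzero(d["mask"]); print(c,t,round(d["score"],2),np.round(d["centre"]),len(xs),xs.min(),xs.max(),ys.min(),ys.max())
E
```

```text
0.014 {'clock': 0.0, 'joint_pos': array([-1.23036883e+00,  1.31159525e-01,  1.48925849e+00, -2.77492439e-05,
        1.52299840e+00, -8.53508566e-02]), 'qd': array([ 1.23655187e-04,  4.20918807e-04,  1.60921257e-03,  1.42358859e-03,
       -5.49434438e-04,  5.21815955e-05]), 'joint_efforts': array([-1.11659752e-03, -5.59843361e+01, -4.91759527e+01,  7.67990481e-02,
        3.53429513e-02, -1.47545193e-04]), 'tcp_pos': array([ 0.24767571, -0.54590473,  0.23159982]), 'ee_rot': array([-3.06890467e+00, -6.63391158e-01,  4.07325949e-04]), 'force': array([0.86473554, 0.09889174, 0.31763902]), 'wrist_torque': array([ 0.00817958, -0.03105349,  0.02265983]), 'grasp_force': 0.0, 'opening': 1.0005599653110664}
scene {'fx': 553.747551884749, 'fy': 553.747551884749, 'cx': 320.783695157724, 'cy': 237.9838628260764, 'rvec': array([ 1.69274774,  2.17810119, -0.59837532]), 'tvec': array([ 0.1302148 , -0.3453979 ,  1.95158733])}
scene rack 0.74 [234. 273.] 2100 195 264 244 289
scene rack 0.68 [406. 224.] 2981 371 437 201 248
scene cells 0.9 [402. 215.] 1854 374 436 200 231
scene cells 0.71 [233. 264.]
[... 665 characters left out ...]
 0.46304084,  1.04408286])}
top rack 0.74 [235. 293.] 4986 188 278 258 329
top rack 0.67 [425. 179.] 1889 387 476 162 228
top rack 0.67 [160. 263.] 678 140 173 238 286
top cells 0.97 [420. 178.] 516 392 472 168 218
top cells 0.65 [235. 296.] 3634 189 275 269 325
top bin_tab 0.9 [326. 279.] 1077 301 348 257 298
top bin_tab 0.88 [436. 193.] 853 424 449 177 217
top bin_tab 0.87 [414. 284.] 1167 398 437 256 307
top bin_tab 0.44 [415. 179.] 571 393 473 168 219
top tray 0.67 [223. 195.] 5709 178 265 158 234
top mat 0.66 [323. 202.] 3661 290 352 165 232
top bin_mid 0.69 [417. 282.] 1190 397 437 256 308
top bin_mid 0.6 [437. 198.] 853 424 449 177 217
top bin_mid 0.55 [323. 280.] 1022 302 347 258 298
```

View pics/scene0.png

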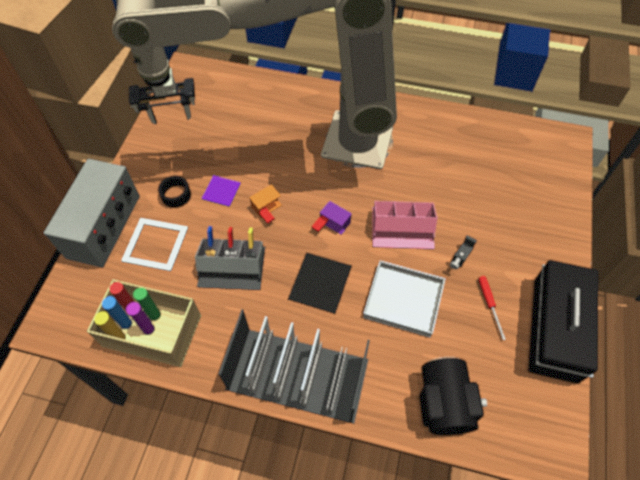

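View pics/top0.png

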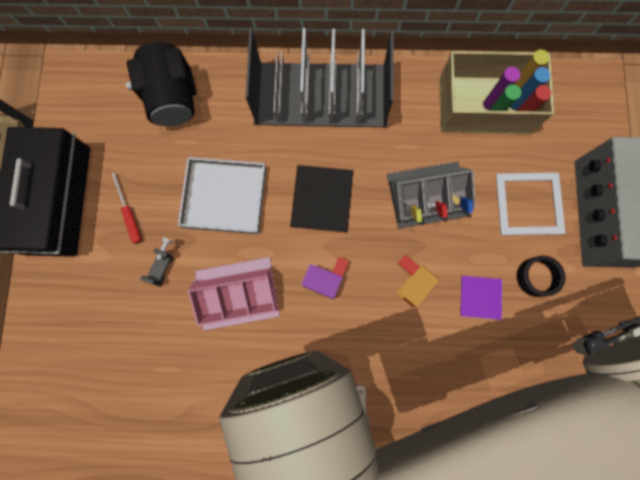

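```bash
cat >h.py <<'E'
from workcell import arm
import cv2,numpy as np
from scipy.spatial.transform import Rotation as R
def cam(c):
    m=arm.camera_model(c); K=np.array([[m["fx"],0,m["cx"]],[0,m["fy"],m["cy"]],[0,0,1.]])
    return K,R.from_rotvec(m["rvec"]).as_matrix(),np.array(m["tvec"])
def onplane(cm,uv,z):
    K,r,t=cm; o=-r.T@t; d=r.T@np.linalg.inv(K)@np.array([uv[0],uv[1],1.]); return o+d*(z-o[2])/d[2]
def proj(cm,X):
    K,r,t=cm; p=(K@(r@np.atleast_2d(X).T+t[:,None])).T; return p[:,:2]/p[:,2:]
def tri(cms,uvs):
    P=[K@np.c_[r,t] for K,r,t in cms]
    X=cv2.triangulatePoints(P[0],P[1],np.array(uvs[0],float),np.array(uvs[1],float)).ravel(); return X[:3]/X[3]
def colmask(im,name):
    h=cv2.cvtColor(im,cv2.COLOR_RGB2HSV); H,S,V=cv2.split(h)
    r={"red":((H<6)|(H>172)),"blue":(H>105)&(H<125),"yellow":(H>24)&(H<35)}[name]
    return r&(S>150)&(V>60)
E
python3 - <<'E'
from h import *
ims={c:cv2.imread(f"pics/{c}0.png")[:,:,::-1].copy() for c in("scene","top")}
roi={"scene":(185,275,215,300),"top":(380,485,150,240)}
C={c:cam(c) for c in ims}
for n in("red","blue","yellow"):
    uv=[]
    for c in ims:
        x0,x1,y0,y1=roi[c]; m=colmask(ims[c][y0:y1,x0:x1],n); ys,xs=np.nonzero(m); uv.append((xs.mean()+x0,ys.mean()+y0)); print(n,c,len(xs),uv[-1],xs.min()+x0,xs.max()+x0,ys.min()+y0,ys.max()+y0)
    X=tri([C["scene"],C["top"]],uv); print(X, [np.linalg.norm(proj(C[c],X)-u) for c,u in zip(ims,uv)])
for t in("tray","mat"):
    arm.capture("top"); d=[e for e in arm.silhouettes(t,"top")][0]
    cnt=max(cv2.findContours(d["mask"].astype(np.uint8),0,2)[0],key=cv2.contourArea)
    print(t,[np.round(onplane(C["top"],p,.035 if t=="tray" else .004)[:2],4) for p in cv2.boxPoints(cv2.minAreaRect(cnt))])
a=cv2.resize(ims["top"][150:240,380:485],None,fx=6,fy=6,interpolation=2)[:,:400]
a=cv2.resize(ims["top"][150:240,380:485],(399,342),interpolation=2);b=cv2.resize(ims["scene"][215:300,185:275],(362,342),interpolation=2)
cv2.imwrite("pics/crop1.png",np.hstack([a,b])[:,:,::-1])
E
```

```text
red scene 154 (np.float64(247.8961038961039), np.float64(227.8181818181818)) 228 273 215 246
red top 129 (np.float64(441.6434108527132), np.float64(209.14728682170542)) 436 446 202 217
[ 0.51463344 -0.23793874  0.13597567] [np.float64(5.922802635989665), np.float64(11.6890189332161)]
blue scene 47 (np.float64(209.80851063829786), np.float64(236.80851063829786)) 208 211 227 245
blue top 116 (np.float64(466.41379310344826), np.float64(204.14655172413794)) 461 471 198 211
[ 0.54426754 -0.33731887  0.0822037 ] [np.float64(0.03795953810506991), np.float64(0.07307117137293227)]
yellow scene 15 (np.float64(250.6), np.float64(230.93333333333334)) 249 252 228 233
yellow top 9 (np.float64(415.77777777777777), np.float64(214.44444444444446)) 415 417 209 219
[ 0.51012446 -0.21444775  0.11033728] [np.float64(0.7932845063919202), np.float64(1.5841419947177549)]Traceback (most recent call last):
  File "<stdin>", line 11, in <module>
IndexError: list index out of range
```

```bash
python3 - <<'E'
from h import *
ims={c:cv2.imread(f"pics/{c}0.png")[:,:,::-1].copy() for c in("scene","top")}
C={c:cam(c) for c in ims}
m=colmask(ims["scene"],"red");m[:,:222]=0;m[:,242:]=0;m[:218]=0;m[255:]=0
ys,xs=np.nonzero(m);u=(xs.mean(),ys.mean());X=tri([C["scene"],C["top"]],[u,(441.64,209.15)]);print(u,X,proj(C["top"],X))
for cn in("top","scene"):
  arm.capture(cn)
  for t,z in(("tray",.035),("mat",.004),("rack",.0)):
    for d in arm.silhouettes(t,cn)[:2]:
        cnt=max(cv2.findContours(d["mask"].astype(np.uint8),0,2)[0],key=cv2.contourArea)
        p=[onplane(C[cn],q,z)[:2] for q in cnt[:,0]]
        r=cv2.minAreaRect(np.array(p,np.float32)); print(cn,t,np.round(r[0],3),np.round(r[1],3),round(r[2],1))
a=cv2.resize(ims["top"][150:240,380:485],(399,342),interpolation=2);b=cv2.resize(ims["scene"][215:300,185:275],(362,342),interpolation=2)
cv2.imwrite("pics/crop1.png",np.hstack([a,b])[:,:,::-1])
E
```

```text
(np.float64(229.8375), np.float64(237.0)) [ 0.53047783 -0.27841599  0.08275417] [[441.88722779 209.11808833]]
top tray [0.564 0.263] [0.21  0.188] 86.5
top mat [0.571 0.012] [0.15  0.169] 85.9
top rack [0.317 0.23 ] [0.153 0.218] 11.5
top rack [ 0.591 -0.279] [0.153 0.225] 11.5
scene tray [0.571 0.262] [0.203 0.199] 86.7
scene tray [0.383 0.408] [0.039 0.126] 69.4
scene mat [0.57  0.008] [0.149 0.17 ] 85.6
scene rack [0.301 0.219] [0.177 0.207] 11.9
scene rack [ 0.601 -0.261] [0.147 0.216] 25.2
```

View pics/crop1.png

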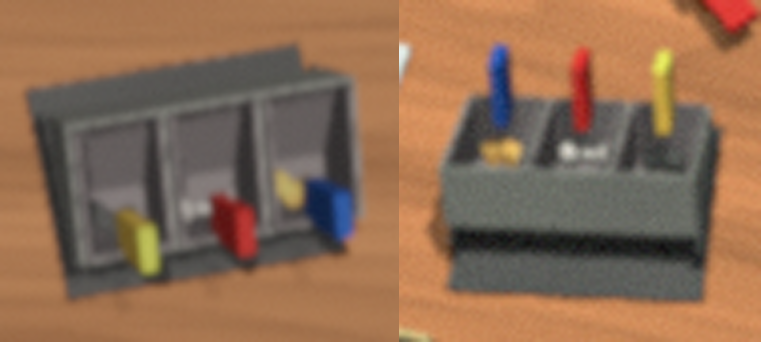

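>>> jog_arm:
  plan:
    - [0, 0.56, -0.22, -0.06, 0.034]
    - [0, 0.56, -0.22, -0.06, 0.034]
    - [0, 0.56, -0.22, -0.06, 0.034]
    - [0, 0.56, -0.22, -0.06, 0.034]
    - [0, 0.56, -0.22, -0.06, 0.034]

```text
clock: 1.7
tcp_pos: [0.3766, -0.4142, 0.2516]
ee_rot: [3.123, 0.34, 0.003]
force: [-0.6, -0.9, 0.7]
opening: 1.0
grasp_force: 0.0
```

>>> jog_arm:
  plan:
    - [0, 0.5, -0.33, 0, 0]
    - [0, 0.5, -0.33, 0, 0]
    - [0, 0.5, -0.33, 0, 0]
    - [0, 0.5, -0.33, 0, 0]
    - [0, 0.5, -0.33, 0, 0]
    - [0, 0.5, -0.33, 0, 0]
    - [0, 0.5, -0.33, 0, 0]

```text
clock: 2.4
tcp_pos: [0.4985, -0.2898, 0.2505]
ee_rot: [3.124, 0.331, -0.001]
force: [0.5, -0.1, -0.5]
opening: 1.005
grasp_force: 0.0
```

```bash
python3 - <<'E'
from h import *
s=arm.get_state(); print(s["clock"],s["tcp_pos"],R.from_rotvec(s["ee_rot"]).as_matrix().round(4),s["joint_pos"])
cm=cam("wrist"); im=arm.capture("wrist"); cv2.imwrite("pics/w1.png",im[:,:,::-1]); np.savez("w1.npz",K=cm[0],r=cm[1],t=cm[2])
print("campos",-cm[1].T@cm[2],cm[1][2],cm[0][0,0])
for n in("red","blue","yellow"):
    m=colmask(im,n); k,l,st,ce=cv2.connectedComponentsWithStats(m.astype(np.uint8)); i=1+np.argmax(st[1:,4]); print(n,st[i],ce[i])
E
```

```text
2.4 [ 0.49851057 -0.28979745  0.2504983 ] [[ 9.778e-01  2.094e-01 -6.000e-04]
 [ 2.094e-01 -9.778e-01 -4.000e-04]
 [-6.000e-04  2.000e-04 -1.000e+00]] [-6.15088546e-01  6.06875772e-02  1.52994636e+00 -6.27663812e-04
  1.55120204e+00  7.44760494e-01]
campos [ 0.57600795 -0.27288861  0.40244566] [-0.27942548 -0.06119797 -0.95821512] 410.55761255902246
red [  18  234   53   58 1813] [ 43.73193602 262.14396029]
blue [ 383  144   24   68 1000] [395.032 177.134]
yellow [220 177  20  35 536] [230.19216418 193.99440299]
```

View pics/w1.png

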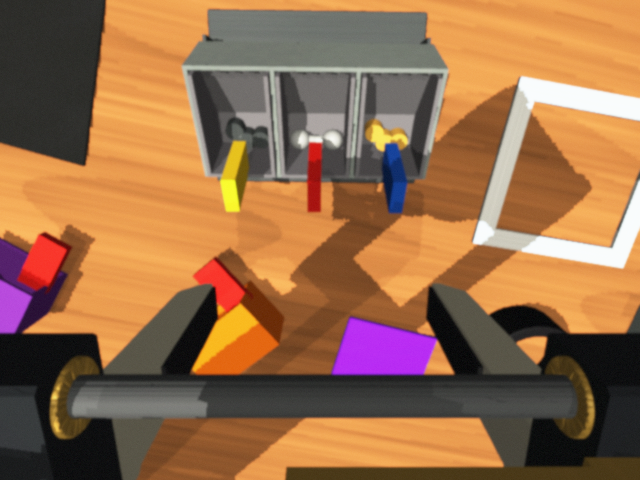

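```bash
cat >fit.py <<'E'
from h import *
from scipy.optimize import minimize
z=np.load("w1.npz");cm=(z["K"],z["r"],z["t"]); im=cv2.imread("pics/w1.png")[:,:,::-1].copy()
roi={"red":(295,335,0),"blue":(370,415,-.061),"yellow":(212,252,.061)}
S=4;x0,y0=200,120
M={}
for n,(a,b,_) in roi.items():
    m=colmask(im,n).astype(np.uint8); q=np.zeros_like(m); q[130:222,a:b]=m[130:222,a:b]; print(n,q.sum(),[(v.min(),v.max()) for v in np.nonzero(q)])
    M[n]=cv2.resize(q[y0:240,x0:430],None,fx=S,fy=S,interpolation=0)
L=R.from_euler("y",-.45).as_matrix()
def W(p,P): # cell frame pts -> world
    return (R.from_euler("z",p[2]).as_matrix()@L@np.atleast_2d(P).T).T+np.array([p[0],p[1],p[3]])
def box(n): return np.array([[x,roi[n][2]+y,zz] for x in(-.042,-.014) for y in(-.005,.005) for zz in(.045,.100)])
def cost(p):
    c=0
    for n in M:
        uv=(proj(cm,W(p,box(n)))-[x0-.5,y0-.5])*S
        h=cv2.convexHull(np.round(uv*16).astype(np.int32)); r=np.zeros_like(M[n]); cv2.fillConvexPoly(r,h,1,shift=4)
        c+=1-(r&M[n]).sum()/(r|M[n]).sum()
    return c
best=None
for zc in(.02,.03,.045):
    p0=np.array([.57,-.27,.21,zc]); s=np.vstack([p0]+[p0+np.eye(4)[i]*[.02,.01,.05,.015][i] for i in range(4)])
    o=minimize(cost,p0,method="Nelder-Mead",options=dict(initial_simplex=s,maxiter=600,xatol=1e-5,fatol=1e-5)); print(o.x.round(4),o.fun)
    if best is None or o.fun<best.fun: best=o
p=best.x; np.save("cell.npy",p)
rim=[[x,y,.05] for x in(.046,-.046) for y in(.093,-.093)]
print("rim proj",proj(cm,W(p,rim)).round(1),"seen (184,69)(447,71)(207,177)(430,179)")
print("grip",W(p,[-.028,0,.08]),"axis",W(p,[0,0,1])-W(p,[0,0,0]))
for c in("top","scene"): print(c,proj(cam(c),W(p,[-.028,0,.1])))
E
python3 fit.py
```

```text
red 884 [(np.int64(143), np.int64(211)), (np.int64(307), np.int64(321))]
blue 1000 [(np.int64(144), np.int64(211)), (np.int64(383), np.int64(406))]
yellow 638 [(np.int64(143), np.int64(211)), (np.int64(220), np.int64(242))]
[ 0.5854 -0.2662  0.1977  0.0292] 0.9522856534091207
[ 0.5855 -0.2661  0.1984  0.0292] 0.9523000162839306
[ 0.5854 -0.2661  0.1997  0.0293] 0.9527805849098916
rim proj [[181.8  67. ]
 [448.1  71.3]
 [205.2 177.4]
 [424.2 180.6]] seen (184,69)(447,71)(207,177)(430,179)
grip [[ 0.52659644 -0.2779414   0.08901342]] axis [[-0.42649668 -0.08541429  0.9004471 ]]
top [[445.15445922 211.87043055]]
scene [[229.7378643  229.29079725]]
```

```bash
cat >fit2.py <<'E'
import io,contextlib
with contextlib.redirect_stdout(io.StringIO()):
    from fit import *
from scipy.optimize import least_squares
h=cv2.cvtColor(im,cv2.COLOR_RGB2HSV)
for n in roi: pass
ya=h[200,225:245];print("yellow px",ya[::4].tolist())
bb={"red":(307,322,143,212),"blue":(383,407,144,212),"yellow":(220,None,None,212)}
def res(p):
    r=[]
    for n,b in bb.items():
        uv=proj(cm,W(p,box(n)))+.5; v=(uv[:,0].min(),uv[:,0].max(),uv[:,1].min(),uv[:,1].max())
        r+=[a-c for a,c in zip(v,b) if c is not None]
    return np.array(r)
o=least_squares(res,p,x_scale=[.01,.01,.1,.01]);print(o.x.round(4),res(o.x).round(1))
print(proj(cm,W(o.x,rim)).round(1),W(o.x,[-.028,0,.08]))
u=cv2.resize(im[50:225,170:460],None,fx=2.7,fy=2.7,interpolation=2)
for q,c in((p,(255,0,255)),(o.x,(0,255,255))):
    for P in [rim]+[box(n) for n in roi]:
        for a in proj(cm,W(q,P)): cv2.circle(u,tuple(int(v) for v in (a+.5-[170,50])*2.7),3,c,1)
cv2.imwrite("pics/ov.png",u[:,:,::-1]); np.save("cell2.npy",o.x)
E
python3 fit2.py
```

```text
yellow px [[30, 199, 248], [30, 206, 251], [30, 208, 251], [30, 213, 233], [19, 202, 139]]
[ 0.5857 -0.2657  0.2058  0.0293] [ 0.2 -0.4 -0.6  0.5 -1.7  0.7 -1.1  1.   0.8  0. ]
[[181.   67.6]
 [447.6  69.5]
 [205.4 177.9]
 [424.5 179.3]] [[ 0.52696755 -0.27799027  0.08916824]]
```

View pics/ov.png

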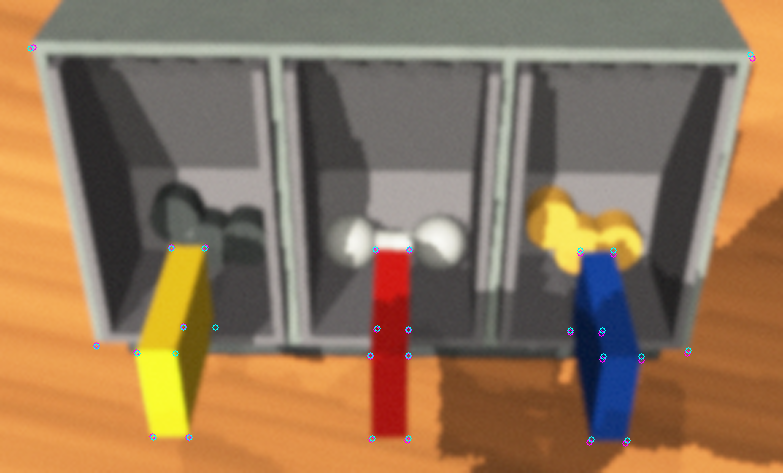

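>>> jog_arm:
  plan:
    - [0.68, 0.1, -0.0187, 0.2, 0.0015]
    - [0.68, 0.1, -0.0187, 0.368, 0.0015]
    - [0.68, 0.1, -0.0187, 0.368, 0.0015]
    - [0.68, 0.1, -0.0187, 0.368, 0.0015]
    - [0.68, 0.1, -0.0187, 0.368, 0.0015]
    - [0.68, 0.1, -0.0187, 0.368, 0.0015]

```text
clock: 3.05
tcp_pos: [0.5287, -0.2783, 0.1436]
ee_rot: [3.123, 0.316, 0.006]
force: [-0.4, 0.1, 0.9]
opening: 0.532
grasp_force: 0.0
```

```bash
python3 - <<'E'
from h import *
s=arm.get_state(); print(s["clock"],s["tcp_pos"],s["opening"])
cm=cam("wrist"); im=arm.capture("wrist"); cv2.imwrite("pics/w2.png",im[:,:,::-1]); np.savez("w2.npz",K=cm[0],r=cm[1],t=cm[2])
E
```

```text
3.05 [ 0.52872407 -0.27832912  0.14359924] 0.5319014585268486
```

View pics/w2.png

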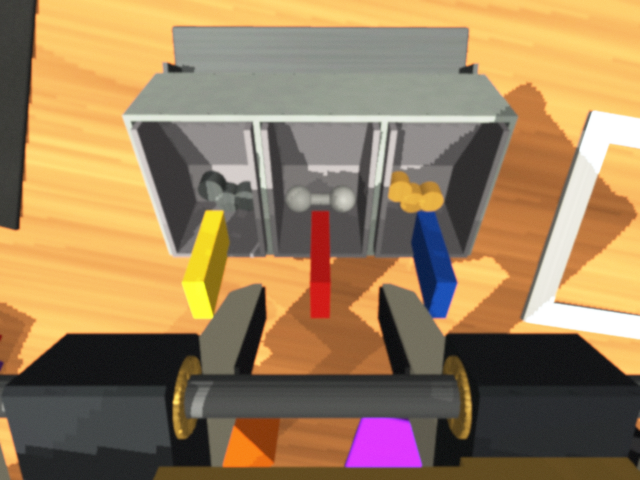

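>>> jog_arm:
  plan:
    - [0.68, 0, 0, 0, 0]
    - [0.68, 0, 0, 0, 0]
    - [0.68, 0, 0, 0.06, 0]
    - [0.68, 0, 0, 0.12, 0]
    - [0.68, 0, 0, 0.175, 0]
    - [0.68, 0, 0, 0.175, 0]
    - [0.68, 0, 0, 0.175, 0]
    - [0.68, 0, 0, 0.175, 0]

```text
clock: 3.9
tcp_pos: [0.5282, -0.2772, 0.0889]
ee_rot: [3.124, 0.318, 0.002]
force: [0.5, -0.1, 1.0]
opening: 0.315
grasp_force: 0.0
```

>>> jog_arm:
  plan:
    - [1, 0, 0, 0, 0]
    - [1, 0, 0, 0, 0]
    - [1, 0, 0, 0, 0]
    - [1, 0, 0, 0, 0]
    - [1, 0, 0, 0, 0]
    - [1, 0, 0, 0, 0]

```text
clock: 4.5
tcp_pos: [0.5279, -0.2769, 0.0882]
ee_rot: [3.125, 0.318, 0.001]
force: [0.5, -0.4, 1.7]
opening: 0.106
grasp_force: 30.0
```

>>> jog_arm:
  plan:
    - [1, -0.0029, 0, -0.006, 0]
    - [1, -0.00725, 0, -0.015, 0]
    - [1, -0.0116, 0, -0.024, 0]
    - [1, -0.0174, 0, -0.036, 0]
    - [1, -0.0232, 0, -0.048, 0]
    - [1, -0.029, 0, -0.06, 0]
    - [1, -0.0348, 0, -0.072, 0]
    - [1, -0.0406, 0, -0.084, 0]
    - [1, -0.0435, 0, -0.09, 0]

```text
clock: 5.4
tcp_pos: [0.515, -0.2792, 0.1148]
ee_rot: [-3.125, -0.318, -0.001]
force: [5.7, -0.3, -4.3]
opening: 0.1
grasp_force: 30.0
```

>>> jog_arm:
  plan:
    - [1, -0.0058, 0, -0.012, 0]
    - [1, -0.0116, 0, -0.024, 0]
    - [1, -0.0174, 0, -0.036, 0]
    - [1, -0.0232, 0, -0.048, 0]
    - [1, -0.029, 0, -0.06, 0]
    - [1, -0.0348, 0, -0.072, 0]
    - [1, -0.0406, 0, -0.084, 0]
    - [1, -0.0464, 0, -0.096, 0]
    - [1, -0.0522, 0, -0.108, 0]

```text
clock: 6.3
tcp_pos: [0.4988, -0.2825, 0.1471]
ee_rot: [-3.125, -0.318, 0.001]
force: [0.1, 0.3, -2.2]
opening: 0.108
grasp_force: 30.0
```

>>> jog_arm:
  plan:
    - [1, -0.015, 0, -0.04, 0]
    - [1, -0.03, 0, -0.1, 0]
    - [1, -0.04, 0, -0.17, 0]
    - [1, -0.05, 0, -0.24, 0]
    - [1, -0.05, 0, -0.28, 0]
    - [1, -0.05, 0, -0.3, 0]
    - [1, -0.05, 0, -0.3, 0]

```text
clock: 7.0
tcp_pos: [0.4851, -0.2858, 0.238]
ee_rot: [3.125, 0.318, 0.002]
force: [-0.9, -0.3, -3.4]
opening: 0.105
grasp_force: 30.0
```

>>> jog_arm:
  plan:
    - [1, 0.02, -0.04, 0, -0.01]
    - [1, 0.06, -0.11, 0, -0.03]
    - [1, 0.11, -0.2, 0, -0.05]
    - [1, 0.16, -0.3, 0, -0.07]
    - [1, 0.21, -0.4, 0, -0.093]
    - [1, 0.27, -0.5, 0, -0.116]
    - [1, 0.32, -0.6, 0, -0.139]
    - [1, 0.37, -0.68, 0, -0.162]
    - [1, 0.4, -0.74, 0, -0.185]
    - [1, 0.415, -0.762, 0, -0.2]

```text
clock: 8.0
tcp_pos: [0.5603, -0.0342, 0.2354]
ee_rot: [-2.332, -2.102, 0.002]
force: [-0.0, -0.3, -3.0]
opening: 0.106
grasp_force: 30.0
```

>>> jog_arm:
  plan:
    - [1, 0, 0, 0, -0.008]
    - [1, 0, 0, 0, -0.008]
    - [1, 0, 0, 0, -0.008]

```text
clock: 8.3
tcp_pos: [0.5602, -0.0365, 0.236]
ee_rot: [-2.289, -2.15, 0.002]
force: [-0.0, -0.7, -2.4]
opening: 0.105
grasp_force: 30.0
```

```bash
python3 - <<'E'
from h import *
s=arm.get_state(); r=R.from_rotvec(s["ee_rot"]).as_matrix(); print(s["clock"],s["tcp_pos"],np.arctan2(r[1,0],r[0,0]),r.round(3).tolist(),s["force"],s["wrist_torque"],s["joint_pos"])
a=arm.capture("wrist"); b=arm.capture("top"); c=arm.capture("scene")
# fine tray/mat rectangles in top/scene
for cn,im in(("top",b),("scene",c)):
  C=cam(cn)
  for t,z in(("tray",.035),("mat",.004)):
    for d in arm.silhouettes(t,cn)[:1]:
        cnt=max(cv2.findContours(d["mask"].astype(np.uint8),0,2)[0],key=cv2.contourArea)
        rr=cv2.minAreaRect(np.array([onplane(C,q,z)[:2] for q in cnt[:,0]],np.float32)); print(cn,t,np.round(rr[0],3),np.round(rr[1],3),round(rr[2],1))
w=cv2.resize(a,(400,300)); q=cv2.resize(c[180:330,190:450],(400,231)); t=cv2.resize(b[130:280,170:430],(400,231))
cv2.imwrite("pics/m1.png",np.vstack([np.hstack([w,np.zeros_like(w)]),np.hstack([q,t])])[:,:,::-1])
E
```

```text
8.3 [ 0.56017337 -0.03650891  0.23601445] 1.508055002070881 [[0.063, 0.998, -0.002], [0.998, -0.063, 0.0], [0.0, -0.002, -1.0]] [-0.01279115 -0.66494276 -2.38059449] [-0.14514866 -0.14477366 -0.00190761] [-1.56368516e-01  2.64735118e-02  1.59144569e+00 -7.30466691e-05
  1.52540608e+00 -9.36238911e-02]
top tray [0.564 0.263] [0.206 0.188] 86.5
top mat [0.555 0.011] [0.151 0.053] 79.8
scene tray [0.573 0.262] [0.203 0.194] 86.8
scene mat [0.57  0.008] [0.152 0.169] 86.3
```

View pics/m1.png

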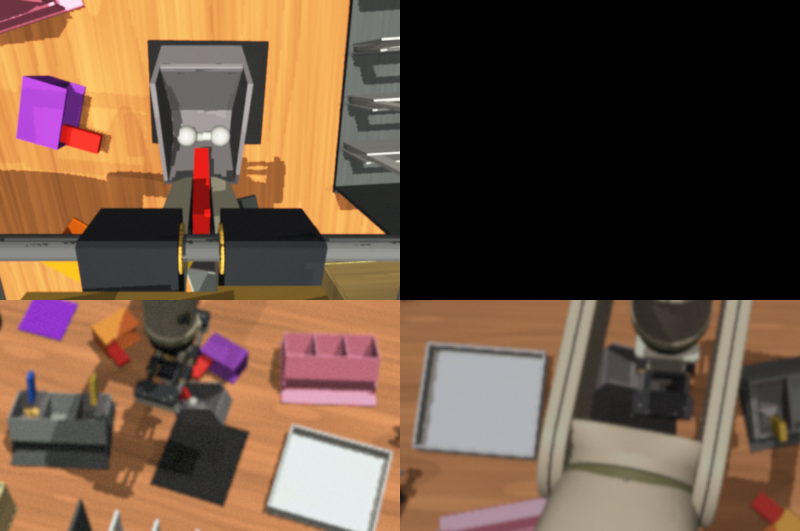

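>>> jog_arm:
  plan:
    - [1, 0, 0, 0.05, 0]
    - [1, 0, 0, 0.13, 0]
    - [1, 0, 0, 0.21, 0]
    - [1, 0, 0, 0.29, 0]
    - [1, 0, 0, 0.37, 0]
    - [1, 0, 0, 0.43, 0]
    - [1, 0, 0, 0.47, 0]
    - [1, 0, 0, 0.487, 0]
    - [1, 0, 0, 0.487, 0]

```text
clock: 9.55
tcp_pos: [0.5601, -0.0365, 0.0902]
ee_rot: [-2.288, -2.152, 0.001]
force: [0.4, 0.1, -2.5]
opening: 0.104
grasp_force: 30.0
```

>>> jog_arm:
  plan:
    - [1, 0, 0, 0.01, 0]
    - [1, 0, 0, 0.017, 0]
    - [1, 0, 0, 0.023, 0]
    - [1, 0, 0, 0.027, 0]
    - [1, 0, 0, 0.03, 0]
    - [1, 0, 0, 0.03, 0]

```text
clock: 10.15
tcp_pos: [0.5606, -0.0366, 0.0819]
ee_rot: [-2.288, -2.152, 0.0]
force: [0.3, 0.1, -2.3]
opening: 0.103
grasp_force: 30.0
```

>>> jog_arm:
  plan:
    - [1, 0, 0, 0.003, 0]
    - [1, 0, 0, 0.006, 0]
    - [1, 0, 0, 0.009, 0]
    - [1, 0, 0, 0.009, 0]

```text
clock: 10.55
tcp_pos: [0.561, -0.0367, 0.0805]
ee_rot: [2.288, 2.152, 0.0]
force: [-2.7, -0.2, 7.7]
opening: 0.106
grasp_force: 30.0
```

>>> jog_arm:
  plan:
    - [1, 0.014, 0, -0.002, 0]
    - [1, 0.028, 0, -0.0045, 0]
    - [1, 0.04, 0, -0.006, 0]
    - [1, 0.052, 0, -0.007, 0]

```text
clock: 10.95
tcp_pos: [0.5613, -0.0204, 0.0811]
ee_rot: [-2.288, -2.152, 0.0]
force: [-0.7, -0.3, -2.1]
opening: 0.107
grasp_force: 30.0
```

```bash
cat >ang.py <<'E'
from h import *
from scipy.optimize import minimize
def ang(save=None,Pb=(-.025,.083)):
    s=arm.get_state(); cm=cam("wrist"); im=arm.capture("wrist")
    if save: cv2.imwrite(save,im[:,:,::-1])
    r=R.from_rotvec(s["ee_rot"]).as_matrix(); G=s["tcp_pos"]-.005*r[:,2]; d=r[:,0]; yy=-r[:,1]; up=-r[:,2]
    m=colmask(im,"red").astype(np.uint8); m[:,:280]=0; m[:,360:]=0
    B=np.array([[x,y,z] for x in(-.042,-.014) for y in(-.005,.005) for z in(.045,.1)])
    out=[]
    for th in np.radians(np.arange(-40,121,2.)):
        x=B[:,0]-Pb[0]; z=B[:,2]-Pb[1]
        X=G+np.outer(x*np.cos(th)+z*np.sin(th),d)+np.outer(B[:,1],yy)+np.outer(-x*np.sin(th)+z*np.cos(th),up)
        h=cv2.convexHull(np.round(proj(cm,X)).astype(np.int32)); q=np.zeros_like(m); cv2.fillConvexPoly(q,h,1)
        out.append(((q&m).sum()/max(1,(q|m).sum()),round(np.degrees(th))))
    print("t",s["clock"],"tcp",s["tcp_pos"].round(4),"F",s["force"].round(1),"theta",sorted(out)[::-1][:4])
if __name__=="__main__":
    import sys; ang(*sys.argv[1:])
E
python3 ang.py pics/a1.png
```

```text
t 10.95 tcp [ 0.5613 -0.0204  0.0811] F [-0.7 -0.3 -2.1] theta [(np.float64(0.8897182759450999), -28), (np.float64(0.8850602409638554), -26), (np.float64(0.8843944471038775), -32), (np.float64(0.8839712918660287), -30)]
```

>>> jog_arm:
  plan:
    - [1, 0, 0, 0.004, 0]
    - [1, 0, 0, 0.0085, 0]
    - [1, 0.007, 0, 0.0085, 0]
    - [1, 0.014, 0, 0.0085, 0]
    - [1, 0.02, 0, 0.0085, 0]

```text
clock: 11.5
tcp_pos: [0.5632, -0.0163, 0.0805]
ee_rot: [2.286, 2.15, 0.001]
force: [0.4, -3.4, 6.3]
opening: 0.107
grasp_force: 30.0
```

```bash
python3 ang.py pics/a2.png
```

```text
t 11.5 tcp [ 0.5632 -0.0163  0.0805] F [ 0.4 -3.4  6.3] theta [(np.float64(0.8992928554011217), -28), (np.float64(0.8910770726963287), -26), (np.float64(0.8860971524288107), -32), (np.float64(0.885645933014354), -30)]
```

>>> jog_arm:
  plan:
    - [1, 0.007, 0, 0.004, 0]
    - [1, 0.014, 0, 0.006, 0]
    - [1, 0.021, 0, 0.006, 0]
    - [1, 0.028, 0, 0.006, 0]
    - [1, 0.034, 0, 0.006, 0]

```text
clock: 12.05
tcp_pos: [0.5642, -0.0067, 0.0807]
ee_rot: [2.285, 2.149, 0.001]
force: [-8.4, -6.3, 21.2]
opening: 0.107
grasp_force: 30.0
```

```bash
python3 ang.py pics/a3.png
```

```text
t 12.05 tcp [ 0.5642 -0.0067  0.0807] F [-8.4 -6.3 21.2] theta [(np.float64(0.8731155778894473), -18), (np.float64(0.8632414991312981), -20), (np.float64(0.8627598297019785), -16), (np.float64(0.8596491228070176), -22)]
```

>>> jog_arm:
  plan:
    - [1, 0.014, 0, -0.003, 0]
    - [1, 0.028, 0, -0.005, 0]
    - [1, 0.042, 0, -0.006, 0]
    - [1, 0.056, 0, -0.005, 0]
    - [1, 0.068, 0, -0.004, 0]

```text
clock: 12.6
tcp_pos: [0.5652, 0.0144, 0.0801]
ee_rot: [2.286, 2.15, 0.001]
force: [-1.3, -4.3, 6.5]
opening: 0.103
grasp_force: 30.0
```

```bash
python3 ang.py pics/a4.png
```

```text
t 12.6 tcp [0.5652 0.0144 0.0801] F [-1.3 -4.3  6.5] theta [(np.float64(0.8407310704960835), 2), (np.float64(0.826783114992722), 4), (np.float64(0.8256541524459613), 0), (np.float64(0.8194892867625477), 6)]
```

View pics/a4.png

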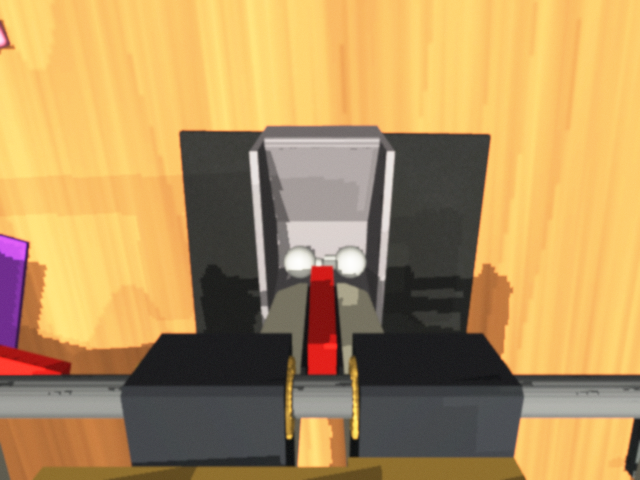

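>>> jog_arm:
  plan:
    - [1, 0, 0, -0.02, 0]
    - [1, 0, 0, -0.045, 0]
    - [1, 0.03, 0, -0.065, 0]
    - [1, 0.08, 0, -0.065, 0]
    - [1, 0.13, 0, -0.065, 0]
    - [1, 0.18, 0, -0.065, 0]
    - [1, 0.22, 0, -0.065, 0]
    - [1, 0.235, 0, -0.065, 0]
    - [1, 0.235, 0, -0.065, 0]

```text
clock: 13.55
tcp_pos: [0.568, 0.0869, 0.0975]
ee_rot: [-2.287, -2.154, 0.001]
force: [0.6, -0.6, -2.1]
opening: 0.106
grasp_force: 30.0
```

```bash
python3 ang.py pics/a5.png
```

```text
t 13.55 tcp [0.568  0.0869 0.0975] F [ 0.6 -0.6 -2.1] theta [(np.float64(0.8297622541825653), 2), (np.float64(0.8176991150442477), 4), (np.float64(0.8142076502732241), 0), (np.float64(0.8105294467578822), 6)]
```

Now creep to the wall.

>>> jog_arm:
  plan:
    - [1, 0.008, 0, -0.003, 0]
    - [1, 0.016, 0, -0.005, 0]
    - [1, 0.022, 0, -0.005, 0]
    - [1, 0.028, 0, -0.005, 0]
    - [1, 0.028, 0, -0.005, 0]

```text
clock: 14.1
tcp_pos: [0.5686, 0.0944, 0.0993]
ee_rot: [-2.288, -2.152, -0.0]
force: [0.3, -0.3, -2.3]
opening: 0.103
grasp_force: 30.0
```

>>> jog_arm:
  plan:
    - [1, 0.005, 0, 0, 0]
    - [1, 0.01, 0, 0, 0]
    - [1, 0.014, 0, 0, 0]
    - [1, 0.014, 0, 0, 0]

```text
clock: 14.5
tcp_pos: [0.5693, 0.0984, 0.0998]
ee_rot: [2.288, 2.152, 0.001]
force: [-0.4, -3.1, 0.7]
opening: 0.106
grasp_force: 30.0
```

>>> jog_arm:
  plan:
    - [1, 0.014, 0, -0.009, 0]
    - [1, 0.028, 0, -0.018, 0]
    - [1, 0.05, 0, -0.034, 0]
    - [1, 0.074, 0, -0.048, 0]
    - [1, 0.098, 0, -0.06, 0]
    - [1, 0.124, 0, -0.07, 0]
    - [1, 0.15, 0, -0.077, 0]

```text
clock: 15.2
tcp_pos: [0.5718, 0.1443, 0.1228]
ee_rot: [2.288, 2.153, 0.001]
force: [-0.3, 0.2, -2.0]
opening: 0.106
grasp_force: 30.0
```

```bash
python3 ang.py pics/a6.png
```

```text
t 15.2 tcp [0.5718 0.1443 0.1228] F [-0.3  0.2 -2. ] theta [(np.float64(0.8255643506303136), 2), (np.float64(0.8146183318597112), 4), (np.float64(0.8095921883974727), 0), (np.float64(0.8076694411414982), 6)]
```

>>> jog_arm:
  plan:
    - [1, -0.02, 0, -0.03, 0]
    - [1, -0.07, 0, -0.04, 0]
    - [1, -0.12, 0, -0.04, 0]
    - [1, -0.17, 0, -0.03, 0]
    - [1, -0.183, 0, 0.03, 0]
    - [1, -0.183, 0, 0.08, 0]
    - [1, -0.183, 0, 0.106, 0]
    - [1, -0.183, 0, 0.106, 0]

```text
clock: 16.05
tcp_pos: [0.5667, 0.0883, 0.0883]
ee_rot: [-2.287, -2.15, 0.005]
force: [-0.0, -0.2, -2.7]
opening: 0.103
grasp_force: 30.0
```

>>> jog_arm:
  plan:
    - [1, 0.015, 0, 0, 0]
    - [1, 0.025, 0, 0, 0]
    - [1, 0.035, 0, 0, 0]
    - [1, 0.043, 0, 0, 0]
    - [1, 0.05, 0, 0, 0]
    - [1, 0.05, 0, 0, 0]

```text
clock: 16.65
tcp_pos: [0.5703, 0.1022, 0.0925]
ee_rot: [2.285, 2.15, -0.001]
force: [-2.3, -9.6, 2.5]
opening: 0.104
grasp_force: 30.0
```

```bash
python3 ang.py pics/a7.png
```

```text
t 16.65 tcp [0.5703 0.1022 0.0925] F [-2.3 -9.6  2.5] theta [(np.float64(0.8419144307469181), 40), (np.float64(0.8394376618571957), 38), (np.float64(0.8350851757883291), 18), (np.float64(0.8246478873239437), 42)]
```

>>> jog_arm:
  plan:
    - [1, 0.012, 0, -0.004, 0]
    - [1, 0.022, 0, -0.01, 0]
    - [1, 0.033, 0, -0.017, 0]
    - [1, 0.044, 0, -0.025, 0]
    - [1, 0.054, 0, -0.033, 0]
    - [1, 0.066, 0, -0.04, 0]
    - [1, 0.077, 0, -0.047, 0]

```text
clock: 17.4
tcp_pos: [0.5712, 0.1265, 0.1055]
ee_rot: [2.287, 2.152, 0.0]
force: [1.3, -5.5, -2.8]
opening: 0.107
grasp_force: 30.0
```

```bash
python3 ang.py pics/a8.png
```

```text
t 17.4 tcp [0.5712 0.1265 0.1055] F [ 1.3 -5.5 -2.8] theta [(np.float64(0.6026819923371648), 26), (np.float64(0.5983263598326359), 24), (np.float64(0.5862722791050436), 28), (np.float64(0.5825925925925926), 22)]
```

>>> jog_arm:
  plan:
    - [1, 0.015, 0, -0.015, 0]
    - [1, 0.03, 0, -0.024, 0]
    - [1, 0.043, 0, -0.028, 0]
    - [1, 0.06, 0, -0.032, 0]
    - [1, 0.077, 0, -0.035, 0]
    - [1, 0.093, 0, -0.037, 0]
    - [1, 0.11, 0, -0.038, 0]
    - [1, 0.127, 0, -0.038, 0]
    - [1, 0.143, 0, -0.038, 0]

```text
clock: 18.35
tcp_pos: [0.5736, 0.1701, 0.1165]
ee_rot: [2.288, 2.152, 0.001]
force: [-0.6, -3.9, 4.2]
opening: 0.102
grasp_force: 30.0
```

```bash
python3 ang.py pics/a9.png
```

```text
t 18.35 tcp [0.5736 0.1701 0.1165] F [-0.6 -3.9  4.2] theta [(np.float64(0.2992125984251969), 26), (np.float64(0.29719161038037684), 24), (np.float64(0.28967428967428965), 22), (np.float64(0.2887700534759358), 28)]
```

>>> jog_arm:
  plan:
    - [1, 0.021, 0, 0.004, 0]
    - [1, 0.042, 0, 0.01, 0]
    - [1, 0.066, 0, 0.017, 0]
    - [1, 0.09, 0, 0.025, 0]
    - [1, 0.112, 0, 0.036, 0]
    - [1, 0.133, 0, 0.048, 0]
    - [1, 0.153, 0, 0.063, 0]
    - [1, 0.173, 0, 0.078, 0]
    - [1, 0.182, 0, 0.088, 0]
    - [1, 0.182, 0, 0.088, 0]

```text
clock: 19.4
tcp_pos: [0.5767, 0.2256, 0.0897]
ee_rot: [-2.287, -2.153, -0.002]
force: [0.6, 1.0, 6.3]
opening: 0.104
grasp_force: 30.0
```

```bash
python3 ang.py pics/a10.png; python3 - <<'E'
from h import *
b=arm.capture("top");c=arm.capture("scene");a=cv2.imread("pics/a10.png")[:,:,::-1]
cv2.imwrite("pics/m2.png",np.vstack([np.hstack([cv2.resize(a,(400,300)),cv2.resize(b[145:250,160:300],(400,300))]),np.hstack([cv2.resize(c[225:345,300:460],(400,300)),np.zeros((300,400,3),np.uint8)])])[:,:,::-1])
E
```

```text
t 19.4 tcp [0.5767 0.2256 0.0897] F [0.6 1.  6.3] theta [(np.float64(0.22906045156591406), 112), (np.float64(0.2276923076923077), 114), (np.float64(0.22653958944281524), 110), (np.float64(0.22234214786832163), 108)]
```

View pics/m2.png

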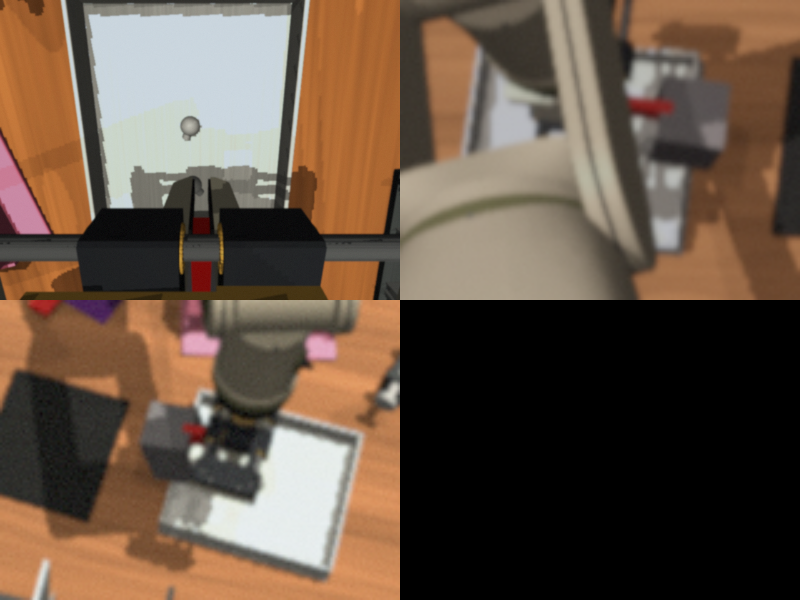

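>>> jog_arm:
  plan:
    - [1, 0, 0, -0.03, 0]
    - [1, 0.02, 0, -0.07, 0]
    - [1, 0.05, 0, -0.08, 0]
    - [1, 0.09, 0, -0.08, 0]
    - [1, 0.12, 0, -0.08, 0]
    - [1, 0.12, 0, -0.08, 0]

```text
clock: 20.15
tcp_pos: [0.5782, 0.2615, 0.113]
ee_rot: [-2.286, -2.154, 0.001]
force: [-0.1, -0.6, -2.7]
opening: 0.098
grasp_force: 30.0
```

```bash
cat >knobs.py <<'E'
from h import *
import sys
for c in("wrist","top","scene"):
    im=arm.capture(c); C=cam(c); cv2.imwrite(f"pics/{sys.argv[1]}_{c}.png",im[:,:,::-1])
    for n in("knob_a_center",):
        for d in arm.silhouettes(n,c)[:5]: print(c,n,round(d["score"],2),np.round(d["centre"]),d["mask"].sum(),onplane(C,d["centre"],.013).round(3))
s=arm.get_state();print(s["clock"],s["tcp_pos"].round(4),s["force"].round(1))
E
python3 knobs.py k1
```

```text
wrist knob_a_center 0.96 [306. 252.] 716 [0.568 0.256 0.013]
20.45 [0.5787 0.2594 0.1134] [-0.1 -0.3 -1.8]
```

>>> jog_arm:
  plan:
    - [1, 0, 0, 0.03, 0]
    - [1, 0, 0, 0.065, 0]
    - [1, 0, 0, 0.09, 0]
    - [1, 0, 0, 0.098, 0]
    - [1, -0.015, 0, 0.098, 0]
    - [1, -0.03, 0, 0.098, 0]
    - [1, -0.036, 0, 0.098, 0]
    - [1, -0.036, 0, 0.098, 0]

```text
clock: 21.25
tcp_pos: [0.5787, 0.249, 0.0852]
ee_rot: [2.289, 2.152, 0.002]
force: [-0.9, 0.7, -0.5]
opening: 0.099
grasp_force: 30.0
```

>>> jog_arm:
  plan:
    - [1, -0.01, 0, 0.003, 0]
    - [1, -0.02, 0, 0.003, 0]
    - [1, -0.027, 0, 0.002, 0]
    - [1, -0.027, 0, 0.002, 0]

```text
clock: 21.65
tcp_pos: [0.58, 0.245, 0.0881]
ee_rot: [-2.287, -2.154, -0.015]
force: [-2.0, 13.9, 11.8]
opening: 0.1
grasp_force: 30.1
```

>>> jog_arm:
  plan:
    - [1, 0, 0, -0.012, 0]
    - [1, -0.004, 0, -0.025, 0]
    - [1, -0.015, 0, -0.045, 0]
    - [1, -0.03, 0, -0.063, 0]

```text
clock: 22.05
tcp_pos: [0.5768, 0.2315, 0.1026]
ee_rot: [-2.288, -2.152, 0.001]
force: [-0.1, 0.9, -2.6]
opening: 0.102
grasp_force: 30.0
```

>>> jog_arm:
  plan:
    - [1, 0, 0, -0.05, 0]
    - [1, 0.03, 0, -0.1, 0]
    - [1, 0.12, 0, -0.12, 0]
    - [1, 0.24, 0, -0.12, 0]
    - [1, 0.36, 0, -0.12, 0]
    - [1, 0.48, 0, -0.12, 0]
    - [1, 0.6, 0, -0.12, 0]
    - [1, 0.7, 0, -0.12, 0]
    - [1, 0.75, 0, -0.12, 0]
    - [1, 0.75, 0, -0.12, 0]

```text
clock: 23.05
tcp_pos: [0.5902, 0.4597, 0.1396]
ee_rot: [-2.285, -2.155, -0.003]
force: [-0.2, -0.8, -1.4]
opening: 0.098
grasp_force: 30.0
```

```bash
python3 knobs.py k2; python3 - <<'E'
from h import *
for c in("top","scene"):
    C=cam(c)
    for t in("driver","tray","bin_mid"):
        for d in arm.silhouettes(t,c)[:2]:
            ys,xs=np.nonzero(d["mask"]); P=[onplane(C,q,.02)[:2] for q in zip(xs,ys)]; print(c,t,round(d["score"],2),np.min(P,0).round(3),np.max(P,0).round(3))
E
```

```text
top knob_a_center 0.63 [226. 197.] 34 [0.565 0.259 0.013]
23.35 [0.5912 0.4556 0.139 ] [-0.8  0.2 -1.5]
top driver 0.56 [0.496 0.486] [0.55  0.525]
top tray 0.59 [0.47  0.162] [0.668 0.373]
top bin_mid 0.87 [ 0.299 -0.279] [ 0.424 -0.181]
top bin_mid 0.85 [ 0.315 -0.059] [0.415 0.056]
scene driver 0.63 [0.527 0.503] [0.617 0.551]
scene tray 0.83 [0.464 0.158] [0.666 0.367]
scene bin_mid 0.66 [ 0.275 -0.289] [ 0.417 -0.179]
scene bin_mid 0.62 [0.483 0.368] [0.592 0.451]
```

```bash
python3 - <<'E'
from h import *
for c,z in(("top",0),("scene",0)):
    a=cv2.imread(f"pics/{c}0.png").astype(int);b=cv2.imread(f"pics/k2_{c}.png").astype(int);C=cam(c)
    q=np.array([[.485,.175,.01],[.485,.35,.01],[.65,.35,.01],[.65,.175,.01]]); m=np.zeros(a.shape[:2],np.uint8); cv2.fillConvexPoly(m,proj(C,q).astype(np.int32),1)
    d=((np.abs(a-b).max(2)>28)&(m>0)).astype(np.uint8); n,l,st,ce=cv2.connectedComponentsWithStats(d)
    for i in range(1,n):
        if st[i,4]>5: print(c,st[i],ce[i].round(0),onplane(C,ce[i],.013).round(3))
s=arm.get_state();print(s["tcp_pos"],s["joint_pos"].round(2))
E
```

```text
top [ 190  165   69   64 2354] [222. 193.] [0.578 0.27  0.013]
top [223 193   9   7  45] [227. 196.] [0.568 0.256 0.013]
scene [ 373  268   61   64 1773] [405. 303.] [0.58  0.268 0.013]
scene [398 296   8   6  36] [401. 299.] [0.57  0.255 0.013]
[0.59094087 0.45629145 0.13871626] [0.59 0.58 1.11 0.   1.46 0.65]
```

```bash
python3 - <<'E'
from h import *
for c in("top","scene"):
    b=cv2.imread(f"pics/k2_{c}.png");C=cam(c)
    q=np.array([[.484,.174,.01],[.484,.352,.01],[.652,.352,.01],[.652,.174,.01]]); m=np.zeros(b.shape[:2],np.uint8); cv2.fillConvexPoly(m,proj(C,q).astype(np.int32),1)
    g=b.astype(int); d=((np.abs(g-cv2.medianBlur(b,31).astype(int)).max(2)>22)&(m>0)).astype(np.uint8); n,l,st,ce=cv2.connectedComponentsWithStats(d)
    for i in range(1,n):
        if st[i,4]>4: print(c,st[i],onplane(C,ce[i],.013).round(3),b[l==i].mean(0).round())
a=cv2.resize(cv2.imread("pics/k2_top.png")[150:240,170:275],(420,360),interpolation=2);s=cv2.imread("pics/k2_scene.png")
p=cv2.resize(s[255:345,355:460],(380,360),interpolation=2);w=cv2.imread("pics/k1_wrist.png");w=cv2.resize(w,(320,240));w2=cv2.resize(cv2.imread("pics/k2_wrist.png"),(320,240))
cv2.imwrite("pics/m3.png",np.vstack([np.hstack([a,p]),np.hstack([w,w2,np.zeros((240,160,3),np.uint8)])]))
E
```

```text
top [192 164  13  12  74] [0.643 0.342 0.013] [131. 137. 143.]
top [220 165  24   2  33] [0.653 0.246 0.013] [ 98. 103. 108.]
top [242 166  19  33 304] [0.625 0.19  0.013] [185. 183. 182.]
top [206 177  30  26 264] [0.593 0.278 0.013] [193. 189. 188.]
top [222 193  10   7  56] [0.568 0.257 0.013] [156. 158. 161.]
top [244 193   9   7  52] [0.57  0.203 0.013] [109. 113. 118.]
top [187 200  33  29 364] [0.509 0.332 0.013] [180. 180. 180.]
top [224 210  35  20 297] [0.501 0.205 0.013] [172. 171. 172.]
scene [377 267  61  38 641] [0.509 0.268 0.013] [205. 210. 207.]
scene [379 288  12  17 106] [0.575 0.207 0.013] [139. 147. 149.]
scene [410 288  11  13  60] [0.546 0.294 0.013] [152. 162. 164.]
scene [368 296  42  32 274] [0.632 0.202 0.013] [186. 190. 187.]
scene [397 296   9   6  43] [0.569 0.256 0.013] [177. 184. 183.]
scene [392 298  28  19 269] [0.596 0.275 0.013] [232. 233. 228.]
scene [419 319  13  14  98] [0.638 0.34  0.013] [144. 155. 157.]
scene [411 328   7   2   7] [0.652 0.308 0.013] [102. 110. 112.]
```

View pics/m3.png

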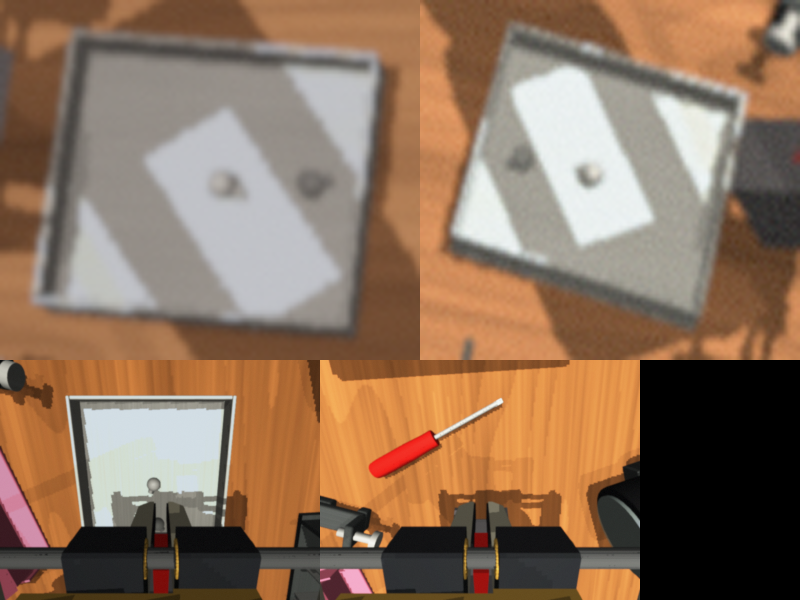

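>>> jog_arm:
  plan:
    - [1, 0, 0, 0.04, 0]
    - [1, 0, 0, 0.1, 0]
    - [1, 0, 0, 0.16, 0]
    - [1, 0, 0, 0.2, 0]
    - [1, 0, 0, 0.216, 0]
    - [1, 0, 0, 0.216, 0]

```text
clock: 24.25
tcp_pos: [0.5907, 0.4576, 0.0735]
ee_rot: [-2.287, -2.153, -0.002]
force: [-0.6, 1.8, 3.0]
opening: 0.096
grasp_force: 30.0
```

>>> jog_arm:
  plan:
    - [1, -0.01, 0, 0, 0]
    - [1, -0.02, 0, 0, 0]
    - [1, -0.03, 0, 0, 0]
    - [1, -0.036, 0, 0, 0]
    - [1, -0.036, 0, 0, 0]

```text
clock: 24.75
tcp_pos: [0.5915, 0.449, 0.0776]
ee_rot: [-2.287, -2.153, -0.012]
force: [-2.1, 7.3, 11.4]
opening: 0.104
grasp_force: 30.1
```

```bash
cat >sc.py <<'E'
from h import *
def run(Pb=(-.025,.081)):
    for c in("scene","top"):
        s=arm.get_state(); im=arm.capture(c); C=cam(c); r=R.from_rotvec(s["ee_rot"]).as_matrix(); G=s["tcp_pos"]-.005*r[:,2]
        cand=[d for d in arm.silhouettes("bin_mid",c) if np.linalg.norm(d["centre"]-proj(C,G)[0])<60]
        print("t",s["clock"],s["tcp_pos"].round(4),s["force"].round(1),c,len(cand))
        for dd in cand[:1]:
            m=dd["mask"].astype(np.uint8); ys,xs=np.nonzero(m); print(m.sum(),xs.min(),xs.max(),ys.min(),ys.max())
            B=np.array([[x,y,z] for x in(-.042,.042) for y in(-.028,.028) for z in(0,.055)if not(x>0 and z>0)]+[[.042,y,.033] for y in(-.028,.028)]+[[.03,y,.055] for y in(-.028,.028)])
            out=[]
            for th in np.radians(np.arange(-30,121,5.)):
                x=B[:,0]-Pb[0];z=B[:,2]-Pb[1]
                X=G+np.outer(x*np.cos(th)+z*np.sin(th),r[:,0])+np.outer(B[:,1],-r[:,1])+np.outer(-x*np.sin(th)+z*np.cos(th),-r[:,2])
                q=np.zeros_like(m); uv=proj(C,X); cv2.fillConvexPoly(q,cv2.convexHull(np.round(uv).astype(np.int32)),1)
                out.append((round((q&m).sum()/(q|m).sum(),3),round(np.degrees(th)),round(X[:,2].min(),3)))
            print(sorted(out)[::-1][:5])
if __name__=="__main__": run()
E
python3 sc.py; python3 ang.py pics/b1.png
```

```text
t 24.75 [0.5915 0.449  0.0776] [-2.1  7.3 11.4] scene 1
708 434 462 293 324
[(np.float64(0.714), 95, np.float64(0.02)), (np.float64(0.703), 100, np.float64(0.024)), (np.float64(0.694), 105, np.float64(0.03)), (np.float64(0.674), 110, np.float64(0.035)), (np.float64(0.671), 90, np.float64(0.015))]
t 24.85 [0.5915 0.4491 0.0775] [-3.2  7.9 13.1] top 1
856 144 184 167 199
[(np.float64(0.74), 80, np.float64(0.002)), (np.float64(0.734), 85, np.float64(0.008)), (np.float64(0.723), 75, np.float64(-0.004)), (np.float64(0.693), 90, np.float64(0.015)), (np.float64(0.689), 70, np.float64(-0.009))]
t 24.95 tcp [0.5915 0.4491 0.0774] F [-2.1  7.6 12.7] theta [(np.float64(0.2715613382899628), 108), (np.float64(0.2700634565136245), 110), (np.float64(0.26880326046683956), 112), (np.float64(0.2674033149171271), 114)]
```

>>> jog_arm:
  plan:
    - [1, 0.01, 0, -0.03, 0]
    - [1, 0.04, 0, -0.05, 0]
    - [1, 0.068, 0, -0.05, 0]
    - [1, 0.068, 0, -0.02, 0]
    - [1, 0.068, 0, 0.01, 0]
    - [1, 0.068, 0, 0.03, 0]
    - [1, 0.068, 0, 0.03, 0]

```text
clock: 25.7
tcp_pos: [0.5938, 0.472, 0.0709]
ee_rot: [-2.285, -2.153, -0.021]
force: [-2.2, 11.7, 22.9]
opening: 0.106
grasp_force: 30.2
```

```bash
python3 sc.py
```

```text
t 25.7 [0.5938 0.472  0.0709] [-2.2 11.7 22.9] scene 1
671 443 470 295 327
[(np.float64(0.695), 100, np.float64(0.017)), (np.float64(0.683), 95, np.float64(0.013)), (np.float64(0.68), 105, np.float64(0.023)), (np.float64(0.676), 90, np.float64(0.008)), (np.float64(0.648), 110, np.float64(0.028))]
t 25.8 [0.5939 0.4716 0.071 ] [-2.3 11.7 22.7] top 1
853 135 175 167 199
[(np.float64(0.77), 75, np.float64(-0.01)), (np.float64(0.756), 80, np.float64(-0.005)), (np.float64(0.733), 70, np.float64(-0.015)), (np.float64(0.729), 85, np.float64(0.001)), (np.float64(0.686), 90, np.float64(0.008))]
```

>>> jog_arm:
  plan:
    - [1, 0, 0, -0.05, 0]
    - [1, 0, 0, -0.1, 0]
    - [1, 0, 0, -0.15, 0]
    - [1, 0, 0, -0.2, 0]
    - [1, 0, 0, -0.2, 0]

```text
clock: 26.4
tcp_pos: [0.593, 0.4668, 0.1284]
ee_rot: [2.288, 2.151, 0.007]
force: [-0.1, 1.6, -1.5]
opening: 0.1
grasp_force: 30.0
```

```bash
cat >fitb.py <<'E'
from h import *
import itertools,sys
B=np.array([[x,y,z] for x in(-.042,.042) for y in(-.028,.028) for z in(0,.055)if not(x>0 and z>0)]+[[.042,y,.033] for y in(-.028,.028)]+[[.03,y,.055] for y in(-.028,.028)])
T=np.array([[x,y,z] for x in(-.042,-.014) for y in(-.005,.005) for z in(.055,.1)])
def run():
    D=[]
    for c in("scene","top"):
        s=arm.get_state(); im=arm.capture(c); C=cam(c); r=R.from_rotvec(s["ee_rot"]).as_matrix(); G=s["tcp_pos"]-.005*r[:,2]
        cand=[d for d in arm.silhouettes("bin_mid",c) if np.linalg.norm(d["centre"]-proj(C,G)[0])<60]
        if cand:
            m=cand[0]["mask"]; D.append((c,C,r,G,m)); cv2.imwrite(f"pics/fb_{c}.png",im[:,:,::-1]); print(c,m.sum(),"red in mask",(m&colmask(im,"red")).sum())
    S=4; out=[]
    pre=[]
    for c,C,r,G,m in D:
        u=proj(C,G)[0]; o=(u-50).astype(int); mm=cv2.resize(m[o[1]:o[1]+100,o[0]:o[0]+100].astype(np.uint8),None,fx=S,fy=S,interpolation=0); pre.append((C,r,G,o,mm))
    for th,px,pz in itertools.product(np.arange(40,121,4),np.arange(-.036,-.013,.004),np.arange(.064,.099,.005)):
        t=np.radians(th);v=[];lo=0
        for C,r,G,o,mm in pre:
            q=np.zeros_like(mm)
            for Q in(B,T):
                x=Q[:,0]-px;z=Q[:,2]-pz
                X=G+np.outer(x*np.cos(t)+z*np.sin(t),r[:,0])+np.outer(Q[:,1],-r[:,1])+np.outer(-x*np.sin(t)+z*np.cos(t),-r[:,2])
                if Q is B: lo=X[:,2].min()-G[2]
                h=cv2.convexHull(np.round((proj(C,X)+.5-o)*S).astype(np.int32)); 
                if Q is B: cv2.fillConvexPoly(q,h,1)
            # tab and gripper region ignored: only box compared
            v.append((q&mm).sum()/(q|mm).sum())
        out.append((round(np.mean(v),3),th,round(px,3),round(pz,3),[round(a,2) for a in v],round(lo,3)))
    s=arm.get_state();print(s["clock"],s["tcp_pos"].round(4),s["force"].round(1)); [print(o) for o in sorted(out,key=lambda a:-a[0])[:7]]
run()
E
python3 fitb.py; python3 ang.py pics/b2.png
```

```text
scene 744 red in mask 63
top 912 red in mask 98
26.6 [0.591  0.4657 0.1236] [-0.3 -0.5 -2.9]
(np.float64(0.766), np.int64(72), np.float64(-0.016), np.float64(0.089), [np.float64(0.71), np.float64(0.82)], np.float64(-0.083))
(np.float64(0.763), np.int64(76), np.float64(-0.016), np.float64(0.089), [np.float64(0.75), np.float64(0.78)], np.float64(-0.078))
(np.float64(0.751), np.int64(76), np.float64(-0.016), np.float64(0.094), [np.float64(0.78), np.float64(0.73)], np.float64(-0.079))
(np.float64(0.748), np.int64(80), np.float64(-0.016), np.float64(0.089), [np.float64(0.76), np.float64(0.74)], np.float64(-0.073))
(np.float64(0.747), np.int64(72), np.float64(-0.016), np.float64(0.094), [np.float64(0.75), np.float64(0.74)], np.float64(-0.084))
(np.float64(0.745), np.int64(68), np.float64(-0.016), np.float64(0.089), [np.float64(0.67), np.float64(0.82)], np.float64(-0.087))
(np.float64(0.745), np.int64(76), np.float64(-0.02), np.float64(0.089), [np.float64(0.71), np.float64(0.78)], np.float64(-0.082))
t 26.6 tcp [0.591  0.4657 0.1236] F [-0.3 -0.5 -2.9] theta [(np.float64(0.26999816950393557), 112), (np.float64(0.269273127753304), 108), (np.float64(0.2686078252957234), 114), (np.float64(0.267969037965352), 110)]
```

>>> jog_arm:
  plan:
    - [1, -0.02, 0, 0.03, 0]
    - [1, -0.03, 0, 0.07, 0]
    - [1, -0.04, 0, 0.1, 0]
    - [1, -0.05, 0, 0.11, 0]
    - [1, -0.06, 0, 0.11, 0]
    - [1, -0.06, 0, 0.11, 0]

```text
clock: 27.25
tcp_pos: [0.5905, 0.4478, 0.0919]
ee_rot: [2.289, 2.152, 0.0]
force: [0.5, -0.6, -2.1]
opening: 0.103
grasp_force: 30.0
```

>>> jog_arm:
  plan:
    - [1, -0.01, 0, 0, 0]
    - [1, -0.02, 0, 0, 0]
    - [1, -0.03, 0, 0, 0]
    - [1, -0.036, 0, 0, 0]
    - [1, -0.036, 0, 0, 0]

```text
clock: 27.75
tcp_pos: [0.5897, 0.4371, 0.0919]
ee_rot: [2.289, 2.152, 0.0]
force: [-0.1, 0.2, -2.8]
opening: 0.106
grasp_force: 30.0
```

>>> jog_arm:
  plan:
    - [1, -0.008, 0, 0, 0]
    - [1, -0.016, 0, 0, 0]
    - [1, -0.022, 0, 0, 0]
    - [1, -0.022, 0, 0, 0]

```text
clock: 28.15
tcp_pos: [0.5894, 0.4312, 0.0923]
ee_rot: [-2.288, -2.152, -0.002]
force: [0.0, 2.3, -0.7]
opening: 0.102
grasp_force: 30.0
```

>>> jog_arm:
  plan:
    - [1, 0, 0, -0.025, 0]
    - [1, -0.015, 0, -0.038, 0]
    - [1, -0.033, 0, -0.038, 0]
    - [1, -0.048, 0, -0.048, 0]
    - [1, -0.063, 0, -0.056, 0]
    - [1, -0.08, 0, -0.066, 0]

```text
clock: 28.75
tcp_pos: [0.5879, 0.4069, 0.1126]
ee_rot: [-2.288, -2.153, -0.002]
force: [-1.3, 2.8, 1.9]
opening: 0.106
grasp_force: 30.0
```

```bash
python3 fitb.py
```

```text
scene 670 red in mask 56
top 949 red in mask 105
28.95 [0.588  0.407  0.1123] [-0.9  2.   1.7]
(np.float64(0.789), np.int64(76), np.float64(-0.016), np.float64(0.089), [np.float64(0.85), np.float64(0.72)], np.float64(-0.078))
(np.float64(0.786), np.int64(72), np.float64(-0.016), np.float64(0.089), [np.float64(0.84), np.float64(0.73)], np.float64(-0.083))
(np.float64(0.786), np.int64(76), np.float64(-0.02), np.float64(0.089), [np.float64(0.85), np.float64(0.73)], np.float64(-0.082))
(np.float64(0.775), np.int64(76), np.float64(-0.024), np.float64(0.089), [np.float64(0.82), np.float64(0.73)], np.float64(-0.086))
(np.float64(0.773), np.int64(72), np.float64(-0.02), np.float64(0.089), [np.float64(0.81), np.float64(0.74)], np.float64(-0.087))
(np.float64(0.77), np.int64(68), np.float64(-0.016), np.float64(0.089), [np.float64(0.8), np.float64(0.74)], np.float64(-0.087))
(np.float64(0.77), np.int64(80), np.float64(-0.02), np.float64(0.084), [np.float64(0.79), np.float64(0.75)], np.float64(-0.076))
```

>>> jog_arm:
  plan:
    - [1, 0.02, 0, -0.02, 0]
    - [1, 0.06, 0, -0.02, 0]
    - [1, 0.1, 0, -0.02, 0]
    - [1, 0.105, 0, 0.03, 0]
    - [1, 0.105, 0, 0.06, 0]
    - [1, 0.105, 0, 0.08, 0]
    - [1, 0.105, 0, 0.08, 0]

```text
clock: 29.65
tcp_pos: [0.5884, 0.4371, 0.0846]
ee_rot: [-2.288, -2.152, 0.007]
force: [-0.8, -0.8, -2.4]
opening: 0.102
grasp_force: 30.0
```

>>> jog_arm:
  plan:
    - [1, -0.01, 0, 0, 0]
    - [1, -0.02, 0, 0, 0]
    - [1, -0.03, 0, 0, 0]
    - [1, -0.036, 0, 0, 0]
    - [1, -0.036, 0, 0, 0]

```text
clock: 30.15
tcp_pos: [0.5893, 0.4272, 0.0881]
ee_rot: [2.289, 2.152, 0.001]
force: [0.3, -0.3, -2.2]
opening: 0.104
grasp_force: 30.0
```

>>> jog_arm:
  plan:
    - [1, 0.01, 0, 0.01, 0]
    - [1, 0.01, 0, 0.017, 0]
    - [1, 0.01, 0, 0.023, 0]
    - [1, 0.01, 0, 0.023, 0]

```text
clock: 30.55
tcp_pos: [0.5893, 0.4315, 0.0813]
ee_rot: [-2.287, -2.153, -0.002]
force: [-0.6, 3.2, 1.8]
opening: 0.106
grasp_force: 30.0
```

```bash
sed -i 's/np.arange(-.036,-.013,.004)/np.arange(-.034,.003,.006)/;s/np.arange(40,121,4)/np.arange(28,121,4)/;s/np.arange(.064,.099,.005)/np.arange(.07,.1,.005)/' fitb.py; python3 fitb.py
```

```text
scene 668 red in mask 52
top 830 red in mask 86
30.75 [0.5894 0.4312 0.0814] [-0.7  4.4  4. ]
(np.float64(0.815), np.int64(72), np.float64(-0.01), np.float64(0.09), [np.float64(0.89), np.float64(0.74)], np.float64(-0.077))
(np.float64(0.811), np.int64(60), np.float64(0.002), np.float64(0.085), [np.float64(0.83), np.float64(0.79)], np.float64(-0.077))
(np.float64(0.81), np.int64(68), np.float64(-0.01), np.float64(0.09), [np.float64(0.87), np.float64(0.75)], np.float64(-0.082))
(np.float64(0.809), np.int64(56), np.float64(0.002), np.float64(0.085), [np.float64(0.81), np.float64(0.8)], np.float64(-0.081))
(np.float64(0.809), np.int64(72), np.float64(-0.016), np.float64(0.09), [np.float64(0.86), np.float64(0.75)], np.float64(-0.083))
(np.float64(0.8), np.int64(60), np.float64(-0.004), np.float64(0.085), [np.float64(0.79), np.float64(0.81)], np.float64(-0.082))
(np.float64(0.8), np.int64(64), np.float64(-0.004), np.float64(0.09), [np.float64(0.86), np.float64(0.74)], np.float64(-0.081))
```

>>> jog_arm:
  plan:
    - [1, 0.03, 0, -0.03, 0]
    - [1, 0.02, 0, -0.07, 0]
    - [1, -0.01, 0, -0.073, 0]
    - [1, -0.03, 0, -0.073, 0]
    - [1, -0.04, 0, -0.073, 0]
    - [1, -0.046, 0, -0.073, 0]
    - [1, -0.046, 0, -0.073, 0]

```text
clock: 31.45
tcp_pos: [0.5882, 0.4161, 0.1022]
ee_rot: [-2.289, -2.152, 0.001]
force: [0.6, -0.3, -2.4]
opening: 0.101
grasp_force: 30.0
```

>>> jog_arm:
  plan:
    - [1, -0.007, 0, 0, 0]
    - [1, -0.014, 0, 0, 0]
    - [1, -0.02, 0, 0, 0]
    - [1, -0.02, 0, 0, 0]

```text
clock: 31.85
tcp_pos: [0.5883, 0.4116, 0.1037]
ee_rot: [-2.288, -2.153, -0.003]
force: [-0.8, 3.9, 3.5]
opening: 0.1
grasp_force: 30.0
```

```bash
python3 - <<'E'
from h import *
s=arm.get_state(); im=arm.capture("scene"); C=cam("scene"); r=R.from_rotvec(s["ee_rot"]).as_matrix(); G=s["tcp_pos"]-.005*r[:,2]
cv2.imwrite("pics/c1.png",im[:,:,::-1])
print(s["tcp_pos"],s["force"])
n=-r[:,1]; d=r[:,0]; up=-r[:,2]
face=G+.028*(n if n[0]>0 else -n)   # plane of near side face of the bin
W=np.array([face[0],.3645,.035])
u0=proj(C,face)[0];print("P",u0,"wall corner",proj(C,W)[0],"table below P",proj(C,[[face[0],face[1],0]])[0],"d 10mm",proj(C,face+.01*d)[0]-u0)
m=[e for e in arm.silhouettes("bin_mid","scene") if np.linalg.norm(e["centre"]-u0)<60][0]["mask"]
red=colmask(im,"red");g=im.mean(2).astype(int);x0,y0=int(u0[0])-32,int(u0[1])-22
for y in range(y0,y0+58):
    print(y," ".join(("R" if red[y,x] else "%x"%(g[y,x]//16))+("'" if m[y,x] else " ") for x in range(x0,x0+48)).replace(" ' ","' "))
print("x0",x0)
E
```

```text
[0.58827172 0.4115767  0.10374113] [-0.76076984  3.90904318  3.48891621]
P [458.44222395 312.07589074] wall corner [437.02677158 318.59665495] table below P [450.57932047 326.85329451] d 10mm [3.66008795 1.04232522]
290 a  9  7' 4' 4' 3' 4' 4' 4' 4' 4' 4' 4' 4' 4' 4' 4' 4' 4' 3' 3' 3' 5' 6' 7  7  5  3  1  1  1  2  1  1  2  3  2  2  3  3  4  3  3  3  3  2  2  1 
291 9  8  6' 4' 4' 4' 4' 4' 4' 4' 4' 4' 4' 4' 4' 4' 4' 4' 3' 3' 3' 3' 3' 5' 6' 6  5  3  1  1  1  1  1  1  1  1  2  1  2  2  3  3  4  3  3  3  3  2 
292 9  7  6' 4' 4' 4' 4' 4' 4' 4' 4' 4' 4' 4' 4' 4' 4' 4' 4' 3' 3' 3' 3' 3' 5' 5  4  2  1  1  1  1  1  1  1  1  1  1  1  1  2  2  3  3  3  3  3  3 
293 8  7' 5' 4' 4' 4' 4' 4' 4' 4' 4' 4' 4' 4' 4' 4' 4' 4' 3' 3' 3' 3' 3' 3' 3' 3  2  1  1  1  1  1  1  1  1  1  1  1  1  1  1  1  1  2  2  2  1  2 
294 7  6' 5' 4' 4' 4' 4' 4' 4' 4' 4' 4' 4' 4' 4' 4' 4' 4' 4' R' R' R' R' R' R' R  2  1  1  1  1  1  1  2  1  1  1  1  0  1  1  1  1  1  1  1  1  2 
295 7  6' 4' 5' 4' 4' 4' 4' 4' 4' 4' 4' 4' 4' 4' 4' R' R' R' R' R' R' R' R' R' R  1  1  2  1  1  1  1  1  1  1  1  1  1  2  1  1  1  1  2  1  0 
[... 7006 characters left out ...]
9  9  9  9  9  9  9  9  9  8  8  8  8  8  8  8  8  8  9  9  9  9  8  9  8  9  9  8  9  9  9  9  9  9 
344 5  5  5  5  5  5  4  5  5  5  5  5  6  7  8  8  8  9  9  9  9  9  9  9  9  8  9  9  8  8  8  9  9  9  9  9  9  9  9  9  9  8  9  9  9  8  9  8 
345 5  5  5  5  5  5  5  5  5  5  5  5  6  7  8  8  8  8  8  8  9  8  9  9  9  9  9  9  9  9  9  8  9  9  9  9  9  9  9  9  9  9  9  9  9  9  9  8 
346 5  5  5  5  5  5  5  5  5  5  5  6  7  8  8  8  8  8  8  8  8  8  8  8  8  9  8  9  8  9  9  9  9  9  9  9  9  9  9  9  8  9  9  9  9  9  9  9 
347 5  5  5  5  5  5  5  5  5  5  5  5  6  7  8  8  9  8  8  8  8  9  8  8  8  8  8  9  8  9  9  8  9  9  9  9  9  9  9  9  9  9  9  9  9  9  9  9 
x0 426
```

>>> jog_arm:
  plan:
    - [1, -0.02, 0, -0.016, 0]
    - [1, -0.043, 0, -0.024, 0]
    - [1, -0.067, 0, -0.031, 0]
    - [1, -0.092, 0, -0.038, 0]
    - [1, -0.117, 0, -0.042, 0]
    - [1, -0.142, 0, -0.045, 0]

```text
clock: 32.55
tcp_pos: [0.5855, 0.3674, 0.1161]
ee_rot: [2.289, 2.152, 0.0]
force: [0.1, 1.7, -1.2]
opening: 0.103
grasp_force: 30.0
```

```bash
sed -i 's/np.arange(28,121,4)/np.arange(0,100,4)/' fitb.py; python3 fitb.py; python3 ang.py pics/b5.png
```

```text
scene 458 red in mask 33
top 882 red in mask 103
32.75 [0.5855 0.3678 0.1162] [0.7 0.1 0.8]
(np.float64(0.698), np.int64(48), np.float64(-0.016), np.float64(0.075), [np.float64(0.51), np.float64(0.88)], np.float64(-0.093))
(np.float64(0.697), np.int64(48), np.float64(-0.022), np.float64(0.08), [np.float64(0.52), np.float64(0.88)], np.float64(-0.101))
(np.float64(0.697), np.int64(52), np.float64(-0.028), np.float64(0.08), [np.float64(0.52), np.float64(0.88)], np.float64(-0.104))
(np.float64(0.697), np.int64(56), np.float64(-0.022), np.float64(0.075), [np.float64(0.52), np.float64(0.88)], np.float64(-0.095))
(np.float64(0.696), np.int64(52), np.float64(-0.022), np.float64(0.075), [np.float64(0.51), np.float64(0.88)], np.float64(-0.097))
(np.float64(0.693), np.int64(52), np.float64(-0.016), np.float64(0.075), [np.float64(0.5), np.float64(0.88)], np.float64(-0.092))
(np.float64(0.692), np.int64(44), np.float64(-0.016), np.float64(0.08), [np.float64(0.52), np.float64(0.86)], np.float64(-0.098))
t 32.75 tcp [0.5855 0.3678 0.1162] F [0.7 0.1 0.8] theta [(np.float64(0.32676749912064723), 26), (np.float64(0.3232111692844677), 24), (np.float64(0.3151803948264125), 22), (np.float64(0.31501575078753935), 28)]
```

```bash
cat >wf.py <<'E'
from h import *
import itertools
from fitb2 import B,T
s=arm.get_state(); C=cam("wrist"); im=arm.capture("wrist"); r=R.from_rotvec(s["ee_rot"]).as_matrix(); G=s["tcp_pos"]-.005*r[:,2]
red=colmask(im,"red"); red[:,:300]=0; red[:,345:]=0; ys=np.nonzero(red)[0]; print("red rows",ys.min(),ys.max(),"width top",red[ys.min()+2].sum())
for d in arm.silhouettes("bin_mid","wrist")[:2]:
    m=d["mask"].astype(np.uint8); y,x=np.nonzero(m); print("bin",round(d["score"],2),m.sum(),x.min(),x.max(),y.min(),y.max(),"rows width",[(q,int(m[q].sum())) for q in range(y.min(),330,15)])
    m[330:]=0; out=[]
    for th,px,pz in itertools.product(np.arange(-10,80,3),(-.028,-.022,-.016,-.01),(.074,.079,.084)):
        t=np.radians(th); q=np.zeros_like(m); tv=None
        for Q in(B,T):
            xx=Q[:,0]-px;z=Q[:,2]-pz
            X=G+np.outer(xx*np.cos(t)+z*np.sin(t),r[:,0])+np.outer(Q[:,1],-r[:,1])+np.outer(-xx*np.sin(t)+z*np.cos(t),-r[:,2])
            uv=proj(C,X); cv2.fillConvexPoly(q,cv2.convexHull(np.round(uv).astype(np.int32)),1)
        q[330:]=0; out.append((round((q&m).sum()/(q|m).sum(),3),th,px,pz,round(uv[:,1].min())))
    [print(o) for o in sorted(out,key=lambda a:-a[0])[:5]]
E
sed 's/^run()$//' fitb.py > fitb2.py; sed -i 's/z) in(.055,.1)/z) in(.045,.1)/' fitb2.py; python3 wf.py
```

```text
red rows 342 434 width top 23
bin 0.57 10097 260 383 221 435 rows width [(221, 3), (236, 118), (251, 119), (266, 120), (281, 121), (296, 48), (311, 40), (326, 27)]
(np.float64(0.671), np.int64(35), -0.01, 0.074, 326)
(np.float64(0.662), np.int64(38), -0.016, 0.079, 307)
(np.float64(0.661), np.int64(44), -0.022, 0.074, 280)
(np.float64(0.659), np.int64(41), -0.016, 0.074, 300)
(np.float64(0.657), np.int64(32), -0.01, 0.079, 331)
```

>>> jog_arm:
  plan:
    - [1, -0.015, 0, 0.004, 0]
    - [1, -0.03, 0, 0.01, 0]
    - [1, -0.045, 0, 0.014, 0]
    - [1, -0.06, 0, 0.018, 0]
    - [1, -0.075, 0, 0.022, 0]
    - [1, -0.085, 0, 0.026, 0]

```text
clock: 33.5
tcp_pos: [0.5851, 0.3435, 0.1116]
ee_rot: [2.287, 2.152, 0.006]
force: [-3.2, -0.5, 15.0]
opening: 0.106
grasp_force: 30.0
```

```bash
python3 wf.py
```

```text
red rows 321 437 width top 19
bin 0.96 14482 256 383 199 439 rows width [(199, 7), (214, 127), (229, 126), (244, 126), (259, 127), (274, 126), (289, 73), (304, 48), (319, 36)]
(np.float64(0.748), np.int64(17), -0.01, 0.074, 323)
(np.float64(0.735), np.int64(23), -0.016, 0.079, 313)
(np.float64(0.734), np.int64(17), -0.01, 0.079, 321)
(np.float64(0.734), np.int64(23), -0.016, 0.074, 314)
(np.float64(0.733), np.int64(35), -0.028, 0.074, 274)
```

>>> jog_arm:
  plan:
    - [1, 0, 0, -0.06, 0]
    - [1, -0.02, 0, -0.13, 0]
    - [1, -0.1, 0, -0.17, 0]
    - [1, -0.22, 0, -0.17, 0]
    - [1, -0.34, 0, -0.17, 0]
    - [1, -0.46, 0, -0.17, 0]
    - [1, -0.58, 0, -0.17, 0]
    - [1, -0.7, 0, -0.17, 0]
    - [1, -0.82, 0, -0.17, 0]
    - [1, -0.92, 0, -0.17, 0]

```text
clock: 34.6
tcp_pos: [0.5665, 0.0654, 0.1595]
ee_rot: [2.289, 2.152, -0.001]
force: [1.4, 0.3, -2.8]
opening: 0.108
grasp_force: 30.0
```

>>> jog_arm:
  plan:
    - [1, -0.08, 0, 0.03, 0]
    - [1, -0.13, 0, 0.1, 0]
    - [1, -0.145, 0, 0.16, 0]
    - [1, -0.145, 0, 0.2, 0]
    - [1, -0.145, 0, 0.215, 0]
    - [1, -0.145, 0, 0.215, 0]

```text
clock: 35.2
tcp_pos: [0.5639, 0.0245, 0.0943]
ee_rot: [-2.287, -2.153, 0.001]
force: [-0.2, 0.6, -2.2]
opening: 0.103
grasp_force: 30.0
```

```bash
python3 wf.py; python3 fitb.py
```

```text
red rows 321 438 width top 22
bin 0.8 14565 257 384 199 440 rows width [(199, 5), (214, 126), (229, 126), (244, 127), (259, 127), (274, 126), (289, 75), (304, 48), (319, 37)]
(np.float64(0.755), np.int64(17), -0.01, 0.074, 323)
(np.float64(0.742), np.int64(17), -0.01, 0.079, 321)
(np.float64(0.742), np.int64(23), -0.016, 0.074, 314)
(np.float64(0.736), np.int64(29), -0.022, 0.074, 298)
(np.float64(0.736), np.int64(35), -0.028, 0.074, 274)
bin 0.58 6908 0 90 237 375 rows width [(237, 5), (252, 53), (267, 50), (282, 49), (297, 46), (312, 45), (327, 43)]
(np.float64(0.0), np.int64(-10), -0.028, 0.074, 268)
(np.float64(0.0), np.int64(-10), -0.028, 0.079, 262)
(np.float64(0.0), np.int64(-10), -0.028, 0.084, 257)
(np.float64(0.0), np.int64(-10), -0.022, 0.074, 280)
(np.float64(0.0), np.int64(-10), -0.022, 0.079, 274)
scene 127 red in mask 0
top 126 red in mask 0
35.5 [0.565  0.0242 0.0957] [ 0.1  0.4 -2.7]
(np.float64(0.151), np.int64(4), np.float64(-0.01), np.float64(0.085), [np.float64(0.17), np.float64(0.13)], np.float64(-0.088))
(np.float64(0.151), np.int64(4), np.float64(-0.004), np.float64(0.085), [np.float64(0.17), np.float64(0.13)], np.float64(-0.088))
(np.float64(0.151), np.int64(8), np.float64(-0.016), np.float64(0.08), [np.float64(0.17), np.float64(0.13)], np.float64(-0.087))
(np.float64(0.151), np.int64(8), np.float64(-0.01), np.float64(0.075), [np.float64(0.17), np.float64(0.13)], np.float64(-0.082))
(np.float64(0.151), np.int64(8), np.float64(-0.01), np.float64(0.08), [np.float64(0.17), np.float64(0.13)], np.float64(-0.087))
(np.float64(0.151), np.int64(8), np.float64(-0.01), np.float64(0.085), [np.float64(0.17), np.float64(0.13)], np.float64(-0.091))
(np.float64(0.151), np.int64(8), np.float64(-0.004), np.float64(0.075), [np.float64(0.17), np.float64(0.13)], np.float64(-0.081))
```

>>> jog_arm:
  plan:
    - [1, 0, 0, 0.01, 0]
    - [1, 0, 0, 0.018, 0]
    - [1, 0, 0, 0.024, 0]
    - [1, 0, 0, 0.028, 0]
    - [1, 0, 0, 0.028, 0]

```text
clock: 36.0
tcp_pos: [0.5641, 0.0239, 0.086]
ee_rot: [-2.288, -2.152, 0.001]
force: [0.3, 0.2, -2.5]
opening: 0.099
grasp_force: 30.0
```

>>> jog_arm:
  plan:
    - [1, 0, 0, 0.005, 0]
    - [1, 0, 0, 0.01, 0]
    - [1, 0, 0, 0.015, 0]
    - [1, 0, 0, 0.018, 0]
    - [1, 0, 0, 0.018, 0]

```text
clock: 36.5
tcp_pos: [0.5656, 0.0233, 0.0833]
ee_rot: [2.287, 2.151, 0.002]
force: [-5.3, -2.3, 12.3]
opening: 0.105
grasp_force: 30.0
```

>>> jog_arm:
  plan:
    - [1, -0.012, 0, 0.004, 0]
    - [1, -0.023, 0, 0.008, 0]
    - [1, -0.033, 0, 0.013, 0]
    - [1, -0.043, 0, 0.018, 0]

```text
clock: 36.9
tcp_pos: [0.5647, 0.0109, 0.0774]
ee_rot: [2.287, 2.151, 0.003]
force: [-2.2, -0.9, 8.8]
opening: 0.102
grasp_force: 30.0
```

```bash
python3 wf.py
```

```text
red rows 310 439 width top 23
bin 0.94 16935 252 385 185 441 rows width [(185, 29), (200, 133), (215, 132), (230, 131), (245, 130), (260, 129), (275, 129), (290, 68), (305, 48), (320, 36)]
(np.float64(0.764), np.int64(8), -0.01, 0.074, 316)
(np.float64(0.763), np.int64(14), -0.016, 0.074, 308)
(np.float64(0.761), np.int64(8), -0.01, 0.079, 313)
(np.float64(0.76), np.int64(14), -0.016, 0.079, 305)
(np.float64(0.759), np.int64(20), -0.022, 0.074, 298)
bin 0.66 3754 0 67 231 374 rows width [(231, 2), (246, 25), (261, 23), (276, 22), (291, 20), (306, 18), (321, 16)]
(np.float64(0.0), np.int64(-10), -0.028, 0.074, 268)
(np.float64(0.0), np.int64(-10), -0.028, 0.079, 262)
(np.float64(0.0), np.int64(-10), -0.028, 0.084, 257)
(np.float64(0.0), np.int64(-10), -0.022, 0.074, 280)
(np.float64(0.0), np.int64(-10), -0.022, 0.079, 274)
```

>>> jog_arm:
  plan:
    - [1, -0.01, 0, 0.005, 0]
    - [1, -0.02, 0, 0.01, 0]
    - [1, -0.03, 0, 0.014, 0]
    - [1, -0.03, 0, 0.016, 0]

```text
clock: 37.4
tcp_pos: [0.5641, 0.0017, 0.0722]
ee_rot: [2.287, 2.151, 0.003]
force: [-2.9, -1.9, 9.2]
opening: 0.109
grasp_force: 30.0
```

```bash
python3 wf.py | head -5
```

```text
red rows 302 437 width top 23
bin 0.94 3134 0 59 220 374 rows width [(220, 5), (235, 16), (250, 14), (265, 12), (280, 12), (295, 9), (310, 9), (325, 6)]
(np.float64(0.0), np.int64(-10), -0.028, 0.074, 268)
(np.float64(0.0), np.int64(-10), -0.028, 0.079, 262)
(np.float64(0.0), np.int64(-10), -0.028, 0.084, 257)
```

>>> jog_arm:
  plan:
    - [1, -0.008, 0, 0.004, 0]
    - [1, -0.012, 0, 0.007, 0]
    - [1, -0.012, 0, 0.007, 0]

```text
clock: 37.8
tcp_pos: [0.5638, -0.0017, 0.0699]
ee_rot: [2.287, 2.151, 0.003]
force: [-0.5, 0.6, 5.7]
opening: 0.105
grasp_force: 30.0
```

```bash
python3 wf.py; 
```

```text
red rows 299 437 width top 24
bin 0.97 20124 249 388 164 438 rows width [(164, 34), (179, 137), (194, 139), (209, 138), (224, 136), (239, 135), (254, 132), (269, 131), (284, 110), (299, 54), (314, 44), (329, 30)]
(np.float64(0.796), np.int64(-1), -0.01, 0.074, 310)
(np.float64(0.795), np.int64(8), -0.022, 0.074, 290)
(np.float64(0.793), np.int64(2), -0.016, 0.074, 299)
(np.float64(0.788), np.int64(-1), -0.01, 0.079, 304)
(np.float64(0.786), np.int64(-4), -0.01, 0.074, 307)
bin 0.59 2783 0 56 217 374 rows width [(217, 4), (232, 12), (247, 11), (262, 9), (277, 7), (292, 6), (307, 5), (322, 3)]
(np.float64(0.0), np.int64(-10), -0.028, 0.074, 268)
(np.float64(0.0), np.int64(-10), -0.028, 0.079, 262)
(np.float64(0.0), np.int64(-10), -0.028, 0.084, 257)
(np.float64(0.0), np.int64(-10), -0.022, 0.074, 280)
(np.float64(0.0), np.int64(-10), -0.022, 0.079, 274)
```

>>> jog_arm:
  plan:
    - [1, -0.005, 0, 0.005, 0]
    - [1, -0.008, 0, 0.008, 0]
    - [1, -0.008, 0, 0.01, 0]
    - [1, -0.008, 0, 0.01, 0]

```text
clock: 38.3
tcp_pos: [0.5642, -0.0021, 0.0698]
ee_rot: [2.287, 2.153, 0.006]
force: [-11.3, 9.4, 29.7]
opening: 0.106
grasp_force: 30.1
```

```bash
python3 wf.py|head -5 
```

```text
red rows 299 437 width top 23
bin 0.87 2463 0 54 217 374 rows width [(217, 4), (232, 10), (247, 8), (262, 7), (277, 5), (292, 4), (307, 2), (322, 0)]
(np.float64(0.0), np.int64(-10), -0.028, 0.074, 268)
(np.float64(0.0), np.int64(-10), -0.028, 0.079, 262)
(np.float64(0.0), np.int64(-10), -0.028, 0.084, 257)
```

>>> jog_arm:
  plan:
    - [1, 0.006, 0, -0.006, 0]
    - [1, 0.008, 0, -0.01, 0]
    - [1, 0.008, 0, -0.01, 0]

```text
clock: 38.7
tcp_pos: [0.5639, -0.0019, 0.0699]
ee_rot: [2.287, 2.151, 0.002]
force: [0.3, -2.4, 7.6]
opening: 0.106
grasp_force: 30.0
```

>>> jog_arm:
  plan:
    - [1, -0.001, 0, -0.004, 0]
    - [1, -0.001, 0, -0.004, 0]
    - [0.87, -0.001, 0, -0.004, 0]
    - [0.87, -0.001, 0, -0.004, 0]
    - [0.87, -0.001, 0, -0.004, 0]

```text
clock: 39.2
tcp_pos: [0.5623, -0.0018, 0.0694]
ee_rot: [-2.288, -2.152, 0.001]
force: [-0.1, -1.2, -0.6]
opening: 0.13
grasp_force: 0.0
```

>>> jog_arm:
  plan:
    - [0.87, 0, 0, -0.01, 0]
    - [0.87, 0, 0, -0.03, 0]
    - [0.8, 0, 0, -0.06, 0]
    - [0.7, 0, 0, -0.1, 0]
    - [0.6, 0, 0, -0.16, 0]
    - [0.5, 0, 0, -0.25, 0]
    - [0.5, 0, 0, -0.36, 0]
    - [0.5, 0, 0, -0.46, 0]
    - [0.5, 0, 0, -0.5, 0]

```text
clock: 40.1
tcp_pos: [0.5646, -0.002, 0.225]
ee_rot: [2.285, 2.149, 0.007]
force: [0.6, -0.4, -0.0]
opening: 0.497
grasp_force: 0.0
```

```bash
cat >fin.py <<'E'
from h import *
from scipy.optimize import least_squares
s=arm.get_state(); C=cam("wrist"); im=arm.capture("wrist"); cv2.imwrite("pics/fin_w.png",im[:,:,::-1])
print(s["clock"],s["tcp_pos"].round(4),s["opening"],s["force"].round(1))
red=colmask(im,"red").astype(np.uint8); k,l,st,ce=cv2.connectedComponentsWithStats(red); i=1+np.argmax([ (a[4] if 250<a[0]<400 else 0) for a in st[1:]]); print("tab px",st[i],ce[i])
d=arm.silhouettes("bin_mid","wrist"); 
for e in d[:3]: y,x=np.nonzero(e["mask"]); print("bin",round(e["score"],2),len(x),x.min(),x.max(),y.min(),y.max())
Rz=lambda a:R.from_euler("z",a).as_matrix()
def pred(p,lean=0):
    L=R.from_euler("y",lean).as_matrix(); f=lambda Q:(Rz(p[2])@L@Q.T).T+[p[0],p[1],.004]
    T=np.array([[x,y,z] for x in(-.042,-.014) for y in(-.005,.005) for z in(.055,.1)]); B=np.array([[x,y,z] for x in(-.042,.042) for y in(-.028,.028) for z in(0,.033)])
    return proj(C,f(T)),proj(C,f(B))
def res(p):
    t,b=pred(p); v=[t[:,0].min(),t[:,0].max()-1,t[:,1].max()-1]
    return np.array(v)-[st[i,0],st[i,0]+st[i,2]-1,st[i,1]+st[i,3]-1]
o=least_squares(lambda q:res([q[0],q[1],1.508]),[.565,.01],x_scale=.01); print("centre",o.x.round(4),"res",o.fun.round(1)); t,b=pred([*o.x,1.508]); print("pred bin bbox",b.min(0).round(),b.max(0).round(),"tab rows",t[:,1].min().round(),t[:,1].max().round())
E
python3 fin.py
```

```text
40.1 [ 0.5646 -0.002   0.225 ] 0.49712176054454876 [ 0.6 -0.4 -0. ]
tab px [310 219  17  56 818] [318.24938875 247.45110024]
bin 0.84 12292 18 159 161 286
bin 0.65 7941 281 353 145 274
bin 0.25 3708 288 414 352 466
centre [0.5637 0.01  ] res [ 1.3 -1.3 -0. ]
pred bin bbox [284. 145.] [353. 246.] tab rows 221.0 275.0
```

>>> jog_arm:
  plan:
    - [0.5, -0.1, 0, -0.1, 0]
    - [0.5, -0.3, 0, -0.2, 0]
    - [0.5, -0.4, 0, -0.25, 0]
    - [0.5, -0.4, 0, -0.25, 0]
    - [0.5, -0.4, 0, -0.25, 0]

```text
clock: 40.7
tcp_pos: [0.555, -0.1224, 0.2934]
ee_rot: [-2.29, -2.149, 0.001]
force: [0.8, 0.2, -0.9]
opening: 0.5
grasp_force: 0.0
```

```bash
python3 - <<'E'
from h import *
for c in("top","scene"):
    im=arm.capture(c);C=cam(c)
    for t in("knob_a_center","bin_tab"):
        for d in arm.silhouettes(t,c)[:5]: print(c,t,round(d["score"],2),d["mask"].sum(),onplane(C,d["centre"],.013 if t[0]=="k" else .08).round(3))
print(arm.get_state()["tcp_pos"],arm.get_state()["clock"])
E
```

```text
top knob_a_center 0.46 25 [0.571 0.26  0.013]
top bin_tab 0.93 328 [0.563 0.041 0.08 ]
top bin_tab 0.68 419 [ 0.343 -0.231  0.08 ]
top bin_tab 0.24 1284 [0.558 0.05  0.08 ]
scene bin_tab 0.89 710 [0.585 0.015 0.08 ]
scene bin_tab 0.68 765 [ 0.383 -0.003  0.08 ]
scene bin_tab 0.55 38 [ 0.374 -0.252  0.08 ]
[ 0.55518269 -0.1203082   0.2937332 ] 41.0
```

```bash
python3 - <<'E'
from h import *
for c in("top","scene"):
    im=arm.capture(c);C=cam(c);g=im.mean(2)
    for X in([.569,.257,.013],[.571,.205,.013],[.54,.23,.013]):
        u=proj(C,X)[0].astype(int); p=g[u[1]-6:u[1]+7,u[0]-6:u[0]+7]; print(c,X,"min",p.min().round(),"median",np.median(p).round())
print(arm.sign_off())
E
```

```text
top [0.569, 0.257, 0.013] min 111.0 median 171.0
top [0.571, 0.205, 0.013] min 107.0 median 173.0
top [0.54, 0.23, 0.013] min 174.0 median 177.0
scene [0.569, 0.257, 0.013] min 122.0 median 234.0
scene [0.571, 0.205, 0.013] min 125.0 median 234.0
scene [0.54, 0.23, 0.013] min 234.0 median 236.0
the job is handed in; nothing more can be done
None
```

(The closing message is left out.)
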